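# Sort the bench oddments into the parts trays

## Task

Sort the five oddments at the front of the bench into the parts trays: both tapered wooden blocks into the green tray, the dark sanding block into the red tray, the steel collet nut and the brass bush into the blue tray. Set each one down without dropping it, the same way up as it stands now and flat on the tray's floor, wholly inside the walls and not leaning on the rim or on anything else. Leave the mallet and the oil can where they are.

Things in the scene. Friction and masses are not known exactly. Their poses are not given: they have to be found in the camera images.
- pale_block: pale yellowish tapered hardwood block standing on its wide foot, 28 mm thick (its x, the same all the way up: grip it across this), 50 mm wide at the foot (its y, narrower towards the top), 63 mm tall, 35 to 75 g. Origin: centre of the underside, z up
- dark_block: darker, grey-brown tapered hardwood block standing on its wide foot, 28 mm thick (its x, the same all the way up: grip it across this), 50 mm wide at the foot (its y, narrower towards the top), 62 mm tall, 35 to 75 g. Origin: centre of the underside, z up
- sanding_block: dark brown sanding block, a box wrapped in abrasive, lying flat: about 60 mm across (its x: grip it across this), 112 mm long (its y), 36 mm high, 35 to 75 g. It fits flat in a tray only with its length along the tray's x. Origin: centre of the underside, z up
- collet_nut: round steel collet nut with a hole through it and dark notches round the side, lying flat, 46 mm diameter, 26 mm high, 100 to 210 g. Origin: centre of the underside, z (the hole's axis) up
- brass_bush: brass bush, a plain tube standing on end, 32 mm diameter, 45 mm tall, 90 to 180 g. Origin: centre of the underside, z (its axis) up
- green_tray: green plastic parts tray, open on top, fixed to the bench. Outside 145 mm (its x) by 133 mm (its y), walls 24 mm high and 4.5 mm thick, inside 136 x 124 mm, floor 4 mm thick; a white card holder on its -x wall, which faces the robot. Origin: centre of the underside, z up. It may be turned a little
- red_tray: red plastic parts tray, open on top, fixed to the bench. Outside 145 mm (its x) by 133 mm (its y), walls 24 mm high and 4.5 mm thick, inside 136 x 124 mm, floor 4 mm thick; a white card holder on its -x wall, which faces the robot. Origin: centre of the underside, z up. It may be turned a little
- blue_tray: blue plastic parts tray, open on top, fixed to the bench. Outside 145 mm (its x) by 133 mm (its y), walls 24 mm high and 4.5 mm thick, inside 136 x 124 mm, floor 4 mm thick; a white card holder on its -x wall, which faces the robot. Origin: centre of the underside, z up. It may be turned a little
- mallet: bystander: wooden mallet lying on the bench to the left of the things, loose, 184 mm long (its x, nearly along world y), head 85 mm wide, 60 mm high. Origin: centre of the underside, z up
- oil_can: bystander: dark green oil can with a long bent spout, 64 x 99 mm, 177 mm tall, loose, standing to the right of the trays. Origin: centre of the underside, z up
There are look-alikes about, which are no part of the job. Leave any turquoise look-alike of the collet_nut alone.

How it is judged:
By the outcome, as a careful person would: the job done as asked, in the order asked, and still so for the second after the job is handed in, with the robot touching nothing.
It also fails if it takes over 136 s, if anything falls off the work surface, if the arm or the gripper's body presses on something with over 40 N, if the wrist force passes 120 N, or if a joint passes its speed limit or range.

## Robot

A 7-joint arm with a two-finger parallel gripper is mounted at the origin on a cart in front of the work surface, level with it; the furniture and walls round the work are solid. World frame = base frame: x ahead of the robot, y to its left, z up, the work surface at z = 0. Lengths are in m, angles in rad, forces in N, time in s.
With the tool pointing down it reaches from about 0.425 to 0.875 m from the base axis. Payload 4.7 kg.
Tool frame: the origin (TCP) lies midway between the tips of the shut fingers; the grasp point (between the pads) lies 19 mm behind it; z points along the fingers, y is the direction in which the jaws open and shut (so a half turn about z gives the same grasp; the last joint's range is limited). The gripper opens to 87 mm and grips with 3 to 60 N. Pads are 19 mm wide; open, the fingers measure 117 mm over their backs; the gripper's body (75 mm by 190 mm) begins 51 mm behind the grasp point.
Start: joints at [-1.289, 0.321, -0.07, 1.45, 0.023, 1.371, -0.057], TCP at [0.172, 0.627, 0.186] pointing down, gripper open.
Joint ranges: [-2.86, 2.86], [-0.3, 2.09], [-1.38, 1.24], [0.06, 2.45], [-1.56, 4.7], [0.09, 2.05], [-2.69, 2.69]. Speed limits (rad/s): [2.57, 2.57, 3.14, 3.14, 3.14, 3.14, 3.14].

## Interface

Orientations are given as a rotation vector (axis times angle).
In Python, from bench import get_state, eyes, job gives the robot as it stands. The module is installed in compiled form; this text tells all that it offers.
- The arm moves only by the shell command python3 -m jog 'ROWS' [FORCE]. ROWS is JSON, a list that holds one entry, the list of rows, each a list of 5 numbers: the opening, from 0 (shut) to 1 (fully open), then the shift along the tool's x, y, z in units of 40 mm (1.0 is 40 mm), then the turn about the tool's z in units of 5 degrees (1.0 is 5 degrees). In form: [[[jaw, dx, dy, dz, turn], ...]]. A call has 1 to 10 rows; each row shifts and turns the commanded pose from where the row before left it, along the tool's axes as they then stand; what a row does not reach is not made up. A row lasts 1/8 s, in which the tool goes at most 62.5 mm and 10.7 degrees, less where a joint would pass 70% of its speed; a pose out of reach is approached as far as the arm can. A call is refused whole if a number of a shift passes 1 or a number of a turn 1, either way. A call with a gripper value outside its range is refused whole. The fingers move at their own pace and stop on an object; FORCE is the grip in N (left out, the last holds). Time passes only in rows, so rows that do not move let the fingers close. It gives the time, the measured TCP pose, the force and the opening at its end, in the units of the state.
- get_state(): the state, without advancing time (a new reading comes with each control period).
- eyes.get_image(name): name is "side" or "top" or "wrist"; returns (picture, depth): 384x512x3 uint8, red, green, blue; 384x512 float32, m along the optical axis (not along the pixel's ray), 0 where there is no reading.
- eyes.camera_params(name): a dict with "camera_matrix" (3x3 intrinsics, pixels), "k1" (the pictures are not rectified: a ray, as slopes to the right and down, at radius r is drawn at 1 + k1 r^2 times it, then the intrinsics apply), "pose" (4x4, takes a point from camera to world coordinates); the wrist camera has in their place "mount" (4x4, takes a point from camera to tool coordinates, whose origin is the TCP and whose axes are the flange's). Camera axes: x right, y down, z forward; pixel columns grow to the right and rows downward; lengths in m; the calibration is good to about 2 mm. A picture is of the moment at which its call begins: read the wrist's pose just before it. camera_params takes no time and is no camera call.
- job.close_job(): hands the job in, once; it reports no verdict.
The state is a dict: "time": time; "joint_positions": joint angles; "qd": joint speeds; "joint_torque": joint torques, N m; "position": TCP position; "tool_rot": TCP orientation; "ft_force": force on the tool from outside, world axes, zero at the start; "torque": the same for the moment, N m; "grip_width": opening from 0.0 (shut) to 1.0 (fully open).
Only numpy, scipy, OpenCV 4.12 (cv2) and the standard library are available. Lean on these libraries where they do the work, as an engineer would, in place of code of your own. Each camera call takes 0.05 s, during which the arm holds its last target. There are 200 camera calls.

## Working session

There is one attempt and no reset: what is moved stays moved. The work goes in short steps, Python scripts to look and compute and a shell command to move; the robot and the scene stay as the last step left them, time stands still between calls to the robot, and variables do not carry over. Pictures are saved under pics/ and viewed, about 12 in all and at most 16, crops included, and the job is handed in when it is done.

```bash
mkdir -p pics; cat > h.py <<'E'
import numpy as np, cv2
from bench import get_state, eyes, job
from scipy.spatial.transform import Rotation as R
def pose(name):
    p=eyes.camera_params(name)
    if 'pose' in p: T=np.array(p['pose'])
    else:
        s=get_state(); W=np.eye(4); W[:3,:3]=R.from_rotvec(s['tool_rot']).as_matrix(); W[:3,3]=s['position']; T=W@np.array(p['mount'])
    return np.array(p['camera_matrix']),p['k1'],T
def cloud(name):
    K,k1,T=pose(name); im,d=eyes.get_image(name)
    v,u=np.mgrid[:384,:512]; x=(u-K[0,2])/K[0,0]; y=(v-K[1,2])/K[1,1]
    r=np.hypot(x,y); q=r.copy()
    for _ in range(10): q=r/(1+k1*q*q)
    f=np.where(r>0,q/np.maximum(r,1e-9),1)
    P=np.stack([x*f*d,y*f*d,d],-1)@T[:3,:3].T+T[:3,3]
    P[d<=0]=np.nan
    return im,d,P
def save(im,f,s=1.5): cv2.imwrite('pics/'+f,cv2.resize(im[:,:,::-1],None,fx=s,fy=s,interpolation=cv2.INTER_CUBIC))
E
python3 - <<'E'
from h import *
for n in ('top','side'):
    im,d,P=cloud(n); np.savez(n+'.npz',im=im,d=d,P=P); save(im,n+'0.png'); print(pose(n))
s=get_state();print(s); print(R.from_rotvec(s['tool_rot']).as_matrix()); print(eyes.camera_params('wrist'))
E
```

```text
(array([[388.73036502,   0.        , 250.21030757],
       [  0.        , 388.73036502, 190.33984258],
       [  0.        ,   0.        ,   1.        ]]), -0.13283229616291986, array([[ 0.03077769, -0.99488989,  0.09616047,  0.4405035 ],
       [-0.99950563, -0.03001619,  0.00935593,  0.01805657],
       [-0.00642175, -0.09640089, -0.99532187,  1.21483427],
       [ 0.        ,  0.        ,  0.        ,  1.        ]]))
(array([[377.33579391,   0.        , 256.36871294],
       [  0.        , 377.33579391, 195.77068021],
       [  0.        ,   0.        ,   1.        ]]), 0.028667888301966326, array([[ 0.81620646, -0.36841903,  0.44505554,  0.02584311],
       [-0.57759998, -0.50217582,  0.64358193, -0.74274667],
       [-0.01361169, -0.78235981, -0.62267797,  0.79813055],
       [ 0.        ,  0.        ,  0.        ,  1.        ]]))
{'time': 0.1, 'joint_positions': array([-1.28889534,  0.32170771, -0.07008281,  1.45151585,  0.02265345,
        1.37081903, -0.05691936]), 'qd': array([-0.00124755, -0.00261696,  0.00076679, -0.00266232, -0.00184057,
       -0.00198073, -0.00083791]),
[... 436 characters left out ...]
.64359503e-01  2.64595276e-01 -2.97834154e-04]
 [ 2.64595404e-01  9.64358124e-01 -1.63720037e-03]
 [-1.45976697e-04 -1.65765528e-03 -9.99998615e-01]]
{'camera_matrix': array([[278.23211299,   0.        , 252.68799896],
       [  0.        , 278.23211299, 193.19308452],
       [  0.        ,   0.        ,   1.        ]]), 'k1': -0.0650200602822233, 'mount': array([[ 9.46692033e-04, -9.61895535e-01, -2.73415587e-01,
         7.40999429e-02],
       [ 9.99999412e-01,  7.65966644e-04,  7.67738164e-04,
        -3.93308374e-04],
       [-5.29056692e-04, -2.73416153e-01,  9.61895695e-01,
        -1.98222195e-01],
       [ 0.00000000e+00,  0.00000000e+00,  0.00000000e+00,
         1.00000000e+00]])}
```

View pics/top0.png

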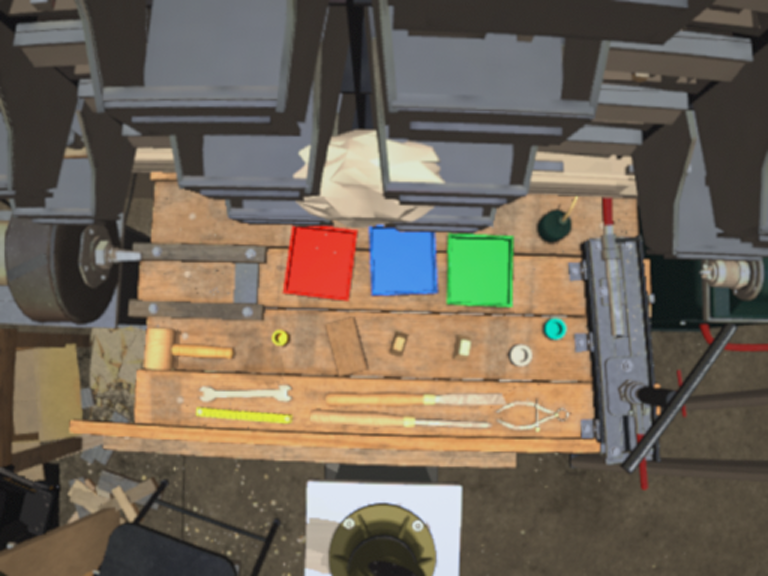

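View pics/side0.png

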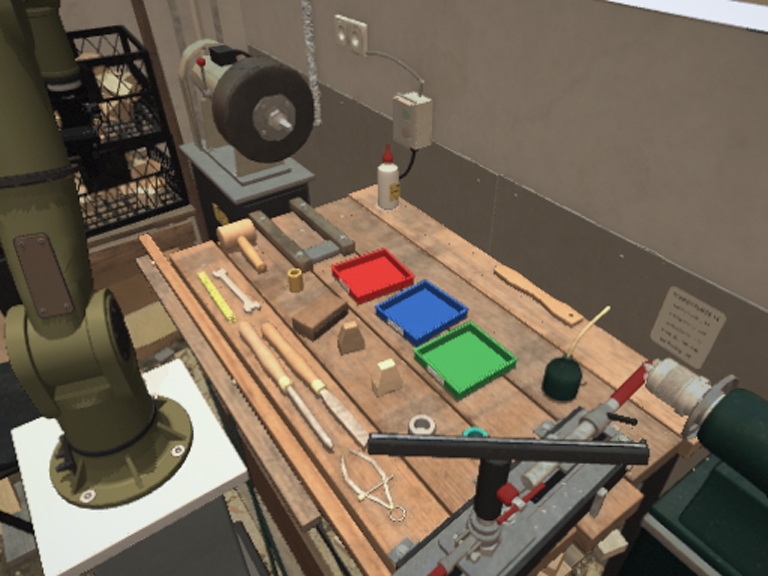

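Top view (768-wide picture): brass bush (280,338), sanding block (347,345), dark block (398,343), pale block (464,347), steel nut (521,355) and a turquoise look-alike at (555,328), which I leave alone. The trays are red (320,262), blue (404,261) and green (480,270). No other candidates fit the descriptions.

```bash
python3 - <<'E'
from h import *
c={'bush':(280,338),'sand':(347,345),'dark':(398,343),'pale':(464,347),'nut':(521,355),'turq':(555,328)}
for n in ('top','side'):
    D=np.load(n+'.npz'); P=D['P']; im=D['im'].astype(int)
    Pt=np.load('top.npz')['P']
    for k,(u,v) in c.items():
        q=Pt[int(v/1.5)-1:int(v/1.5)+2,int(u/1.5)-1:int(u/1.5)+2].reshape(-1,3); q=np.nanmedian(q,0)
        rad=.075 if k=='sand' else .04
        m=(P[...,2]>.012)&(P[...,2]<.09)&(np.hypot(P[...,0]-q[0],P[...,1]-q[1])<rad)
        p=P[m]
        if len(p)<8: print(n,k,len(p));continue
        z=np.percentile(p[:,2],95); t=p[p[:,2]>z-.008]
        r=cv2.minAreaRect((t[:,:2]*1000).astype(np.float32))
        print(n,k,len(p),'ztop',z.round(3),'mean',t.mean(0).round(3),'rect',np.round(r[0],1),np.round(r[1],1),round(r[2],1))
    r_,g_,b_=im[...,0],im[...,1],im[...,2]
    for k,m in dict(red=(r_>130)&(g_<70)&(b_<70),blue=(b_>130)&(r_<90),green=(g_>120)&(r_<90)&(b_<120)).items():
        m=m&(P[...,0]>.4)&(np.abs(P[...,2])<.05)&(P[...,1]>-.3)&(P[...,1]<.4)
        m=cv2.morphologyEx(m.astype(np.uint8),cv2.MORPH_OPEN,np.ones((3,3)))>0
        p=P[m]; r=cv2.minAreaRect((p[:,:2]*1000).astype(np.float32))
        print(n,k,len(p),'z',np.percentile(p[:,2],[5,50,95]).round(3),np.round(r[0],1),np.round(r[1],1),round(r[2],1))
im=np.load('top.npz')['im']; save(im[205:260,170:400],'crop1.png',3.4)
E
```

```text
top bush 80 ztop 0.049 mean [0.442 0.219 0.046] rect [443.  219.4] [30.3 30.2] 50.4
top sand 750 ztop 0.04 mean [0.43  0.085 0.036] rect [429.9  85. ] [110.3  59.7] 16.4
top dark 146 ztop 0.065 mean [ 0.439 -0.021  0.062] rect [439.2 -21. ] [17.8 29. ] 73.1
top pale 153 ztop 0.066 mean [ 0.434 -0.148  0.063] rect [ 434.6 -148.2] [19.  30.9] 77.9
top nut 134 ztop 0.029 mean [ 0.424 -0.271  0.026] rect [ 424. -271.] [42.6 44.7] 75.4
top turq 135 ztop 0.03 mean [ 0.478 -0.343  0.026] rect [ 479.3 -343.5] [40.3 45.6] 1.5
top red 1966 z [0.001 0.005 0.025] [604.  145.2] [135.1 148. ] 84.8
top blue 1817 z [0.001 0.005 0.024] [612.  -25.6] [144.6 133. ] 2.0
top green 1980 z [0.001 0.005 0.025] [ 595.2 -185.3] [134.2 147.8] 89.3
side bush 112 ztop 0.047 mean [0.444 0.218 0.044] rect [444.5 218.3] [31.1 27.8] 54.9
side sand 644 ztop 0.039 mean [0.428 0.082 0.037] rect [431.3  84.4] [112.2  61.6] 16.0
side dark 267 ztop 0.064 mean [ 0.439 -0.023  0.062] rect [439.1 -22. ] [21.2 27.4] 76.3
side pale 319 ztop 0.065 mean [ 0.435 -0.152  0.063] rect [ 435.9 -151.8] [21.1 32.5] 78.3
side nut 170 ztop 0.029 mean [ 0.423 -0.271  0.027] rect [ 422.8 -270. ] [41.  43.1] 51.1
side turq 87 ztop 0.029 mean [ 0.486 -0.334  0.026] rect [ 485.  -332.4] [19.1 40. ] 56.2
side red 782 z [0.003 0.006 0.025] [602.3 144.1] [135.7 144.7] 85.0
side blue 914 z [0.003 0.006 0.025] [613.5 -28.8] [144.5 134.2] 3.6
side green 1218 z [0.003 0.005 0.025] [ 593.1 -188.6] [131.8 143.4] 89.3
```

View pics/crop1.png

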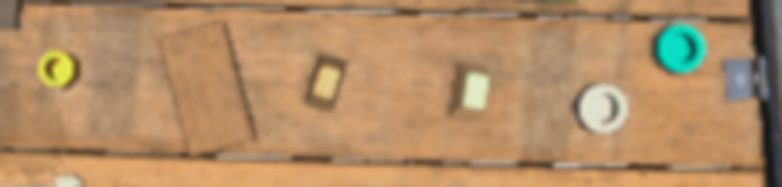

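```bash
cat > go.py <<'E'
# usage: go.py x y z [yaw of tool x, deg]: what is left to do, in jog units
import sys
from h import *
a=[float(v) for v in sys.argv[1:]]; s=get_state(); M=R.from_rotvec(s['tool_rot']).as_matrix()
yaw=np.degrees(np.arctan2(M[1,0],M[0,0])); t=0
if len(a)>3: t=-((a[3]-yaw+180)%360-180)
d=np.array(a[:3])-s['position']; N=R.from_euler('z',-t,degrees=True).as_matrix()@M
print('t %.2f pos'%s['time'],s['position'].round(4),'yaw %.1f j7 %.2f grip %.1fmm'%(yaw,s['joint_positions'][6],87*s['grip_width']),'F',s['ft_force'].round(1))
print('turn %.2f'%(t/5),'now-axes',(M.T@d/.04).round(2),'after-turn axes',(N.T@d/.04).round(2))
E
python3 -m jog '[[[1,0,0,0,-1],[1,0,0,0,-1],[1,0,0,0,-1],[1,-1,-1,-0.23,0],[1,-1,-1,-0.23,0],[1,-1,-1,-0.23,0],[1,-1,-1,-0.23,0],[1,-1,-1,-0.23,0],[1,-1,-1,-0.23,0],[1,-1,-1,-0.23,0]]]' 20
python3 go.py 0.45 -0.085 0.2 180
```

```text
time: 1.35
position: [0.4513, 0.3436, 0.2506]
tool_rot: [-0.009, -3.141, 0.0]
ft_force: [0.3, 0.5, 0.1]
grip_width: 0.997
t 1.35 pos [0.4513 0.3436 0.2506] yaw 179.7 j7 0.88 grip 86.7mm F [0.3 0.5 0.1]
turn -0.07 now-axes [ -0.03 -10.71   1.26] after-turn axes [  0.03 -10.71   1.26]
```

```bash
python3 -m jog '[[[1,0,-1,0.2,0],[1,0,-1,0.2,0],[1,0,-1,0.2,0],[1,0,-1,0.2,0],[1,0,-1,0.2,0],[1,0,-1,0.2,0],[1,0,-1,0,0],[1,0,-1,0,0],[1,0,-1,0,0],[1,0,-1,0,0]]]'
python3 -m jog '[[[1,0,-0.7,0,0],[1,0,0,0,0],[1,0,0,0,0]]]'
cat > view.py <<'E'
import sys
from h import *
im,d,P=cloud('wrist'); np.savez('w.npz',im=im,d=d,P=P); save(im,sys.argv[1])
E
cat > obj.py <<'E'
# obj.py x y rad zmin : slices of what stands near x,y in w.npz
import sys
from h import *
x,y,rad,zm=map(float,sys.argv[1:5]); P=np.load('w.npz')['P']
m=(P[...,2]>zm)&(P[...,2]<.1)&(np.hypot(P[...,0]-x,P[...,1]-y)<rad)
p=P[m]; z=np.percentile(p[:,2],97); print('n',len(p),'ztop',z.round(4))
for lo,hi in ((z-.005,z+.005),(z-.02,z+.005),(zm,z+.005)):
    t=p[(p[:,2]>lo)&(p[:,2]<hi)]; r=cv2.minAreaRect((t[:,:2]*1000).astype(np.float32))
    print('z>%.3f'%lo,len(t),'mean',t.mean(0).round(4),'rect',np.round(r[0],1),np.round(r[1],1),round(r[2],1))
E
python3 view.py w1.png; python3 obj.py .437 -.15 .045 .01; python3 obj.py .439 -.021 .045 .01;python3 go.py .436 -.15 .03
```

```text
time: 2.6
position: [0.4475, -0.0561, 0.2023]
tool_rot: [-0.009, -3.141, -0.0]
ft_force: [0.9, 0.6, -0.2]
grip_width: 1.0
time: 2.98
position: [0.4476, -0.0818, 0.2023]
tool_rot: [-0.008, -3.141, -0.001]
ft_force: [-0.4, -0.1, -0.8]
grip_width: 0.999
n 863 ztop 0.0638
z>0.059 364 mean [ 0.4356 -0.1502  0.0627] rect [ 436.4 -150.5] [18.3 30.7] 81.2
z>0.044 540 mean [ 0.4333 -0.1483  0.0589] rect [ 436.  -150.2] [21.9 39.2] 80.9
z>0.010 863 mean [ 0.4308 -0.1462  0.0482] rect [ 435.6 -150.4] [27.5 49.9] 81.2
n 872 ztop 0.0627
z>0.058 324 mean [ 0.4399 -0.021   0.0614] rect [440.5 -20.8] [18.3 28.1] 73.3
z>0.043 523 mean [ 0.438  -0.0221  0.0571] rect [440.2 -20.9] [21.6 37.8] 74.4
z>0.010 872 mean [ 0.436  -0.0237  0.0463] rect [440.3 -21.1] [27.  49.9] 74.0
t 3.02 pos [ 0.4477 -0.0815  0.2023] yaw 179.8 j7 1.62 grip 87.3mm F [ 0.2  0.1 -0.5]
turn 0.00 now-axes [ 0.28 -1.72  4.31] after-turn axes [ 0.28 -1.72  4.31]
```

View pics/w1.png

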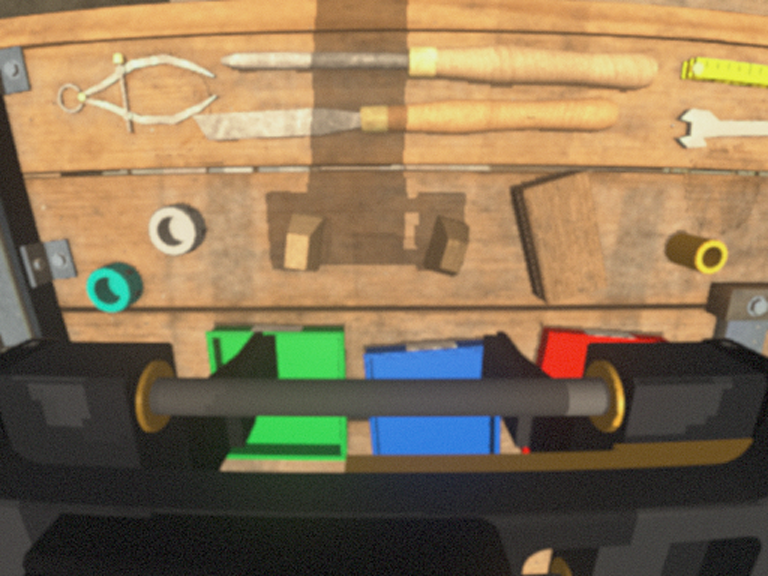

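```bash
python3 - <<'E'
from h import *
for src in ('w','side'):
  P=np.load(src+'.npz')['P']
  for n,x,y,a in (('pale',.4358,-.1504,81),('dark',.4403,-.021,74)):
    q=P.reshape(-1,3); q=q[np.hypot(q[:,0]-x,q[:,1]-y)<.045]; c,s=np.cos(np.radians(a)),np.sin(np.radians(a))
    u=(q[:,0]-x)*c+(q[:,1]-y)*s; w=-(q[:,0]-x)*s+(q[:,1]-y)*c
    for lo in (.006,.015,.025,.035,.045,.055,.061):
        m=(q[:,2]>lo)&(q[:,2]<lo+.007)
        if m.sum()>5: print(src,n,lo,m.sum(),'thin',(np.percentile(u[m],[1,10,50,90,99])*1000).round(1),'wide',(np.percentile(w[m],[1,10,50,90,99])*1000).round(1))
im=np.load('w.npz')['im']; save(im[130:195,180:320],'crop2.png',5)
E
```

```text
w pale 0.006 29 thin [-11.3  -6.5  13.4  13.6  13.7] wide [-23.2 -12.8  14.   25.1  25.2]
w pale 0.015 34 thin [-13.5  -9.   13.3  13.6  13.7] wide [-24.1 -14.4  18.6  25.   25. ]
w pale 0.025 93 thin [-13.3  -8.7  10.6  13.2  13.5] wide [-24.5 -16.3  22.3  24.3  24.8]
w pale 0.035 84 thin [-11.7  -7.8  10.   11.9  12.2] wide [-19.3 -11.5  19.6  21.2  21.8]
w pale 0.045 81 thin [-10.7  -7.2   8.9  10.7  11. ] wide [-18.7 -11.2  16.6  18.2  18.9]
w pale 0.055 108 thin [-9.2 -6.4  4.3  9.2  9.7] wide [-15.8 -11.5   5.6  15.1  15.7]
w pale 0.061 341 thin [-9.  -7.3 -0.   7.1  8.7] wide [-14.7 -12.    0.1  11.7  14. ]
w dark 0.006 34 thin [-13.4 -13.3 -13.1  -1.6   9.8] wide [-23.7 -18.2   8.3  24.8  25. ]
w dark 0.015 35 thin [-13.5 -13.3 -13.2   2.1  11.1] wide [-21.9 -17.2   3.2  24.7  24.9]
w dark 0.025 108 thin [-13.3 -13.  -12.    7.8  12.9] wide [-24.4 -22.7  11.3  23.7  24.5]
w dark 0.035 104 thin [-12.2 -11.6 -10.6   6.7  11.3] wide [-21.  -19.5  11.   20.6  21.3]
w dark 0.045 95 thin [-10.5 -10.2  -9.2   6.5  10.5] wide [-18.1 -16.6   7.6  17.1  17.8]
w dark 0.055 260 thin [-9.
[... 742 characters left out ...]
-1.1   6.4   9. ] wide [-14.4 -11.2   1.1  12.7  14.7]
side dark 0.006 31 thin [-15.2 -14.  -12.8  -9.   10.3] wide [-23.5 -18.2   3.4  24.7  25.6]
side dark 0.015 32 thin [-14.5 -14.2 -12.8  -8.2   7.6] wide [-21.  -16.1   3.1  24.1  25.1]
side dark 0.025 33 thin [-14.3 -13.8 -11.1   2.3  10.3] wide [-22.8 -19.1   2.9  23.6  24.4]
side dark 0.035 38 thin [-14.6 -13.  -10.    2.7  10.7] wide [-20.6 -15.6  10.5  20.4  21.8]
side dark 0.045 28 thin [-13.6 -10.9  -8.7   0.6   6.2] wide [-17.2 -12.9   2.   17.4  18.1]
side dark 0.055 26 thin [-11.8 -10.5  -7.6   4.5   7.6] wide [-12.4  -9.3   4.7  14.5  15.1]
side dark 0.061 41 thin [-9.5 -8.6 -1.2  7.1  9.3] wide [-12.7  -9.6   1.8  10.9  13.3]
```

View pics/crop2.png

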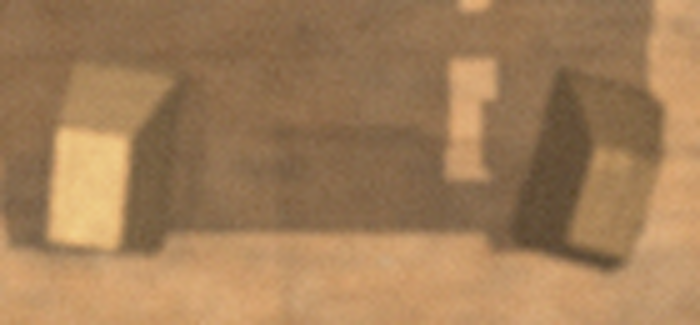

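The blocks measure 28 mm thick only up to about z = 28 mm and taper above that in both directions. I'll therefore grip them low, on the straight foot.

```bash
python3 -m jog '[[[1,0,-0.85,0.5,0],[1,0.15,-0.85,0.5,0],[1,0.15,0,0.5,0.9],[1,0,0,0.5,0.9],[1,0,0,0,0],[1,0,0,0,0]]]'
python3 go.py .4358 -.1504 .005 171
```

```text
time: 3.78
position: [0.4361, -0.1502, 0.1232]
tool_rot: [0.252, 3.131, -0.0]
ft_force: [0.5, -0.1, -1.1]
grip_width: 0.999
t 3.77 pos [ 0.4361 -0.1502  0.1232] yaw 170.8 j7 1.65 grip 86.9mm F [ 0.5 -0.1 -1.1]
turn -0.04 now-axes [ 0.01 -0.01  2.96] after-turn axes [ 0.01 -0.01  2.96]
```

```bash
python3 -m jog '[[[1,0,0,0.8,0],[1,0,0,0.8,0],[1,0,0,0.6,0],[1,0,0,0.5,0],[1,0,0,0.26,0],[1,0,0,0,0],[0.6,0,0,0,0],[0.3,0,0,0,0],[0.2,0,0,0,0],[0.2,0,0,0,0]]]' 20
python3 -m jog '[[[0.2,0,0,0,0],[0.2,0,0,0,0],[0.2,0,0,0,0]]]'
python3 go.py .4358 -.1504 .15 171
```

```text
time: 5.03
position: [0.4356, -0.1507, 0.0044]
tool_rot: [0.256, 3.131, 0.0]
ft_force: [0.2, -0.6, -0.4]
grip_width: 0.628
time: 5.4
position: [0.4354, -0.1507, 0.0041]
tool_rot: [-0.256, -3.131, -0.0]
ft_force: [-0.4, 0.7, 0.7]
grip_width: 0.288
t 5.40 pos [ 0.4354 -0.1507  0.0041] yaw 170.7 j7 1.77 grip 25.0mm F [-0.4  0.7  0.7]
turn -0.07 now-axes [-0.01  0.01 -3.65] after-turn axes [-0.01  0.01 -3.65]
```

```bash
python3 -m jog '[[[0.2,0,0,0,0],[0.2,0,0,0,0]]]'; python3 -m jog '[[[0.2,0,0,-0.3,0],[0.2,0,0,-0.3,0],[0.2,0,0,-0.6,0],[0.2,0,0,0,0]]]'
python3 go.py .4358 -.1504 .15 171; python3 view.py w2.png;
```

```text
time: 5.65
position: [0.4354, -0.1507, 0.0041]
tool_rot: [0.256, 3.131, 0.0]
ft_force: [-0.6, -0.5, -1.0]
grip_width: 0.259
time: 6.15
position: [0.4375, -0.1511, 0.0544]
tool_rot: [0.255, 3.126, 0.001]
ft_force: [-0.2, 0.4, 0.2]
grip_width: 0.257
t 6.15 pos [ 0.4375 -0.1511  0.0544] yaw 170.7 j7 1.71 grip 22.4mm F [-0.2  0.4  0.2]
turn -0.07 now-axes [ 0.03  0.01 -2.39] after-turn axes [ 0.03  0.01 -2.39]
```

View pics/w2.png

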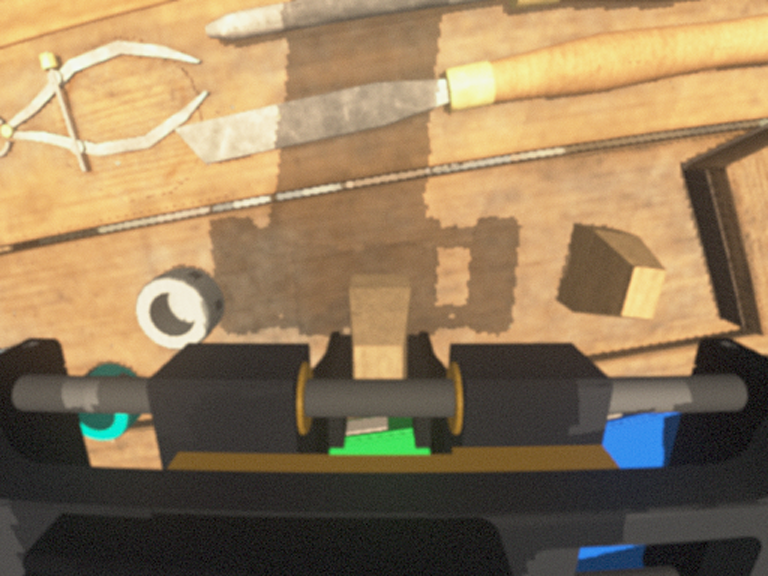

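```bash
python3 - <<'E'
from h import *
P=np.load('w.npz')['P']
for v in range(180,252,6): print(v, P[v,253].round(4), P[v,262].round(4))
E
```

```text
180 [ 4.229e-01 -1.486e-01 -3.000e-04] [ 4.242e-01 -1.403e-01 -3.000e-04]
186 [ 0.4131 -0.1472  0.0595] [ 0.4141 -0.1408  0.0598]
192 [ 0.4134 -0.1473  0.0743] [ 0.4144 -0.1413  0.0741]
198 [ 0.4152 -0.1476  0.0816] [ 0.4162 -0.1419  0.0814]
204 [ 0.4168 -0.1479  0.0891] [ 0.418  -0.1424  0.0881]
210 [ 0.4185 -0.1482  0.0951] [ 0.4198 -0.1429  0.0941]
216 [ 0.4202 -0.1484  0.1009] [ 0.4207 -0.1433  0.1017]
222 [ 0.4213 -0.1486  0.1073] [ 0.4228 -0.1437  0.1055]
228 [ 0.4238 -0.1491  0.1098] [ 0.424  -0.1441  0.1111]
234 [ 0.4259 -0.1494  0.1132] [ 0.426  -0.1445  0.1147]
240 [ 0.4293 -0.15    0.1134] [ 0.4299 -0.1451  0.1138]
246 [ 0.4326 -0.1505  0.1139] [ 0.4335 -0.1456  0.1138]
```

```bash
python3 go.py .626 -.187 .08 179.5; python3 -m jog '[[[0.2,0,0,-0.5,-0.9],[0.2,0,0,-0.2,-0.85],[0.2,-0.9,-0.18,0,0],[0.2,-0.9,-0.18,0,0],[0.2,-0.9,-0.18,0,0],[0.2,-0.9,-0.18,0,0],[0.2,-0.9,-0.18,0,0],[0.2,0,0,0,0],[0.2,0,0,0,0]]]'; python3 go.py .626 -.187 .009 179.5
```

```text
t 6.20 pos [ 0.4365 -0.1508  0.0532] yaw 170.7 j7 1.71 grip 22.5mm F [ 0.3  0.7 -1. ]
turn -1.77 now-axes [-4.82 -0.13 -0.66] after-turn axes [-4.75 -0.86 -0.66]
time: 7.32
position: [0.6136, -0.1887, 0.079]
tool_rot: [-0.017, -3.139, -0.0]
ft_force: [-0.2, -0.0, 0.2]
grip_width: 0.262
t 7.33 pos [ 0.6136 -0.1887  0.079 ] yaw 179.4 j7 2.03 grip 22.8mm F [-0.2 -0.   0.2]
turn -0.02 now-axes [-0.31  0.05  1.75] after-turn axes [-0.32  0.04  1.75]
```

```bash
python3 -m jog '[[[0.2,-0.3,0.05,0.4,0],[0.2,0,0,0.5,0],[0.2,0,0,0.4,0],[0.2,0,0,0.2,0],[0.2,0,0,0.1,0],[0.2,0,0,0.05,0],[0.2,0,0,0,0]]]'; python3 go.py .626 -.187 .008 179.5
```

```text
time: 8.2
position: [0.6273, -0.1869, 0.0145]
tool_rot: [0.016, 3.141, -0.0]
ft_force: [0.5, 0.3, -0.2]
grip_width: 0.259
t 8.20 pos [ 0.6273 -0.1869  0.0145] yaw 179.4 j7 2.06 grip 22.5mm F [ 0.5  0.3 -0.2]
turn -0.02 now-axes [ 0.03 -0.    0.16] after-turn axes [ 0.03 -0.    0.16]
```

```bash
python3 view.py w3.png; python3 - <<'E'
from h import *
P=np.load('w.npz')['P'].reshape(-1,3); im=np.load('w.npz')['im'].reshape(-1,3).astype(int)
g=(im[:,1]>90)&(im[:,0]<80)&(im[:,2]<100)
p=P[g]; print(np.nanpercentile(p,[1,50,99],axis=0).round(4))
q=P[(np.abs(P[:,1]+.187)<.012)&(P[:,0]>.57)&(P[:,0]<.64)&(P[:,2]>.006)&(P[:,2]<.075)]
print(len(q)); print(np.percentile(q,[1,50,99],axis=0).round(4))
E
```

```text
[[ 0.4786 -0.3552  0.0022]
 [ 0.5718 -0.1868  0.004 ]
 [ 0.6423 -0.12    0.0246]]
2708
[[ 0.6023 -0.1987  0.0124]
 [ 0.6112 -0.187   0.0607]
 [ 0.6299 -0.1755  0.0743]]
```

View pics/w3.png

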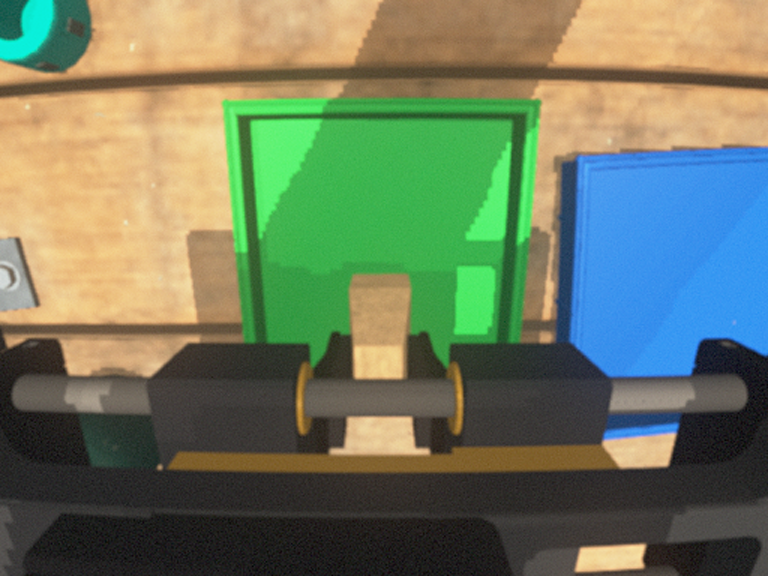

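```bash
python3 - <<'E'
from h import *
D=np.load('w.npz');P=D['P']
for c in (200,253,320):
  q=P[62:95,c]; w=q[q[:,2]>.02]; print(c,w[:,:2].min(0).round(4),w[:,:2].max(0).round(4))
q=P[110:200,150:365].reshape(-1,3); w=q[(q[:,2]>.02)&(q[:,2]<.03)]; L=w[w[:,1]>-.15]; Rr=w[w[:,1]<-.22]; 
for s in (L,Rr): print(len(s),np.percentile(s[:,1],[2,98]).round(4),np.polyfit(s[:,0],s[:,1],1).round(3))
E
python3 -m jog '[[[0.2,0,0,0.08,0],[0.2,0,0,0.06,0],[0.2,0,0,0,0]]]'; python3 go.py .626 -.187 .008 179.5
```

```text
200 [ 0.5226 -0.2201] [ 0.5279 -0.2196]
253 [ 0.5231 -0.1861] [ 0.5283 -0.1861]
320 [ 0.5223 -0.1436] [ 0.5291 -0.1429]
905 [-0.1241 -0.1179] [-0.006 -0.118]
923 [-0.2541 -0.2476] [-0.001 -0.25 ]
time: 8.62
position: [0.6269, -0.1866, 0.0084]
tool_rot: [-0.016, -3.141, -0.0]
ft_force: [-0.0, 0.6, -0.4]
grip_width: 0.258
t 8.62 pos [ 0.6269 -0.1866  0.0084] yaw 179.4 j7 2.06 grip 22.5mm F [-0.   0.6 -0.4]
turn -0.02 now-axes [ 0.02 -0.01  0.01] after-turn axes [ 0.02 -0.01  0.01]
```

```bash
python3 -m jog '[[[0.2,0,0,0.015,0],[0.2,0,0,0.01,0],[0.2,0,0,0,0]]]'; python3 -m jog '[[[0.2,0,0,0.015,0],[0.2,0,0,0,0]]]'
```

```text
time: 9.0
position: [0.6271, -0.1867, 0.0081]
tool_rot: [0.016, 3.141, 0.001]
ft_force: [-1.3, 0.9, 3.7]
grip_width: 0.261
time: 9.25
position: [0.6272, -0.1867, 0.0081]
tool_rot: [0.016, 3.141, 0.001]
ft_force: [-3.5, 1.4, 8.2]
grip_width: 0.26
```

```bash
python3 -m jog '[[[0.35,0,0,-0.02,0],[0.6,0,0,0,0],[0.6,0,0,0,0],[0.6,0,0,0,0],[0.6,0,0,0,0],[0.6,0,0,-0.4,0],[0.8,0,0,-0.9,0],[0.8,0,0,-0.9,0]]]'; python3 go.py .4403 -.021 .1 164
```

```text
time: 10.25
position: [0.6271, -0.187, 0.0978]
tool_rot: [0.017, 3.141, -0.0]
ft_force: [1.2, -1.0, 0.6]
grip_width: 0.742
t 10.25 pos [ 0.6271 -0.187   0.0978] yaw 179.4 j7 2.02 grip 64.6mm F [ 1.2 -1.   0.6]
turn 3.08 now-axes [ 4.71  4.1  -0.06] after-turn axes [ 5.63  2.7  -0.06]
```

```bash
python3 -m jog '[[[0.8,0.9,0.8,-0.1,0],[0.8,0.95,0.85,0,0],[0.8,0.95,0.85,0,0],[0.8,0.95,0.8,0,0],[0.8,0.95,0.8,0,0],[0.8,0,0,0,1],[0.8,0,0,0,1],[0.8,0,0,0,1],[0.8,0,0,0,0.08],[0.8,0,0,0,0]]]'; python3 view.py w4.png;  python3 go.py .4403 -.021 .005 164; python3 obj.py .4403 -.021 .04 .045; python3 - <<'E'
from h import *
im,d,P=cloud('top'); q=P[(P[...,2]>.015)&(np.hypot(P[...,0]-.627,P[...,1]+.187)<.04)]
q=q[q[:,2]>.05];print(len(q),q.mean(0),q[:,2].max())
E
```

```text
time: 11.5
position: [0.441, -0.021, 0.1003]
tool_rot: [0.436, 3.11, 0.001]
ft_force: [0.2, -0.6, -0.4]
grip_width: 0.799
t 11.55 pos [ 0.4409 -0.0209  0.1001] yaw 164.0 j7 1.23 grip 69.8mm F [0.3 0.3 0.2]
turn 0.01 now-axes [ 0.02 -0.01  2.38] after-turn axes [ 0.02 -0.01  2.38]
n 848 ztop 0.0627
z>0.058 605 mean [ 0.4395 -0.0201  0.0613] rect [440.  -20.6] [18.1 26.7] 74.7
z>0.043 848 mean [ 0.4369 -0.0197  0.0583] rect [439.6 -20.3] [21.1 34.6] 73.7
z>0.045 848 mean [ 0.4369 -0.0197  0.0583] rect [439.6 -20.3] [21.1 34.6] 73.7
1841 [ 0.59926425 -0.17732534  0.80215534] 0.9717589788569653
```

```bash
python3 -m jog '[[[0.8,0,0,0.8,0],[0.8,0,0,0.8,0],[0.8,0,0,0.5,0],[0.8,0,0,0.28,0],[0.6,0,0,0,0],[0.3,0,0,0,0],[0.2,0,0,0,0],[0.2,0,0,0,0],[0.2,0,0,0,0],[0.2,0,0,0,0]]]' 20
python3 -m jog '[[[0.2,0,0,0,0],[0.2,0,0,0,0],[0.2,0,0,-0.3,0],[0.2,0,0,-0.4,0],[0.2,0,0,-0.8,0],[0.2,0,0,-0.5,-1],[0.2,0,0,0,-1],[0.2,0,0,0,-1],[0.2,0,0,0,0]]]';python3 go.py .5635 -.187 .08 179.5
```

```text
time: 12.85
position: [0.4409, -0.0207, 0.0047]
tool_rot: [0.437, 3.111, 0.001]
ft_force: [-0.5, 0.9, 1.7]
grip_width: 0.25
time: 13.98
position: [0.4408, -0.0209, 0.0851]
tool_rot: [0.029, 3.141, 0.0]
ft_force: [0.7, -0.1, -0.4]
grip_width: 0.256
t 13.97 pos [ 0.4408 -0.0209  0.0851] yaw 178.9 j7 1.50 grip 22.3mm F [ 0.7 -0.1 -0.4]
turn -0.11 now-axes [-3.14 -4.1   0.13] after-turn axes [-3.1  -4.13  0.13]
```

```bash
python3 -m jog '[[[0.2,-0.62,-0.82,0,-0.1],[0.2,-0.62,-0.82,0,0],[0.2,-0.62,-0.82,0,0],[0.2,-0.62,-0.82,0,0],[0.2,-0.62,-0.84,0,0],[0.2,0,0,0,0],[0.2,0,0,0.4,0],[0.2,0,0,0.4,0],[0.2,0,0,0,0]]]';python3 go.py .5635 -.187 .009 179.5;python3 view.py w5.png
```

```text
time: 15.1
position: [0.5612, -0.185, 0.0505]
tool_rot: [-0.012, -3.138, -0.003]
ft_force: [0.2, -0.0, -0.1]
grip_width: 0.246
t 15.10 pos [ 0.5612 -0.185   0.0505] yaw 179.6 j7 2.07 grip 21.4mm F [ 0.2 -0.  -0.1]
turn 0.01 now-axes [-0.06 -0.05  1.04] after-turn axes [-0.06 -0.05  1.04]
```

View pics/w5.png

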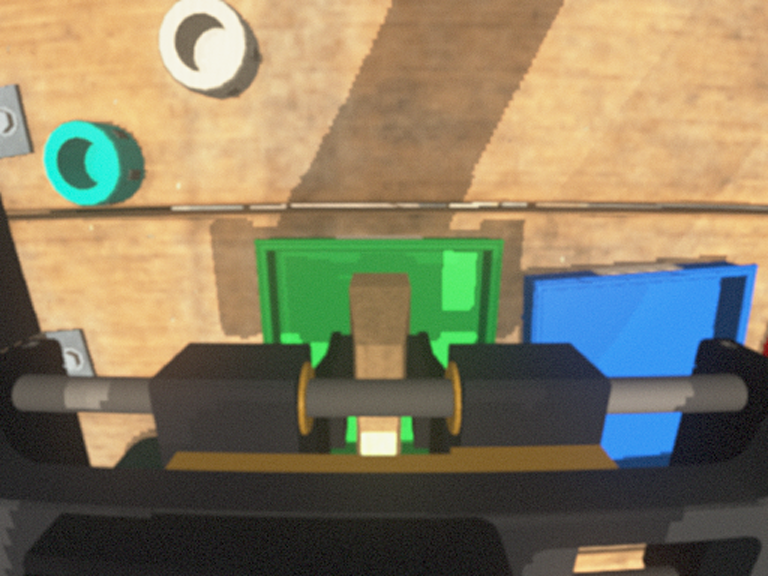

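```bash
python3 -m jog '[[[0.2,-0.04,-0.05,0.4,0],[0.2,0,0,0.35,0],[0.2,0,0,0.15,0],[0.2,0,0,0.1,0],[0.2,0,0,0.03,0],[0.2,0,0,0,0]]]';python3 go.py .5635 -.187 .009 179.5; python3 -m jog '[[[0.2,0,0,0.02,0],[0.2,0,0,0,0]]]'
```

```text
time: 15.9
position: [0.5648, -0.189, 0.0116]
tool_rot: [0.014, 3.141, -0.0]
ft_force: [0.7, 0.3, -1.3]
grip_width: 0.254
t 15.90 pos [ 0.5648 -0.189   0.0116] yaw 179.5 j7 2.10 grip 22.1mm F [ 0.7  0.3 -1.3]
turn 0.00 now-axes [0.03 0.05 0.06] after-turn axes [0.03 0.05 0.06]
time: 16.15
position: [0.5647, -0.1889, 0.0107]
tool_rot: [0.013, 3.141, 0.0]
ft_force: [-0.5, 0.4, -0.4]
grip_width: 0.245
```

```bash
python3 -m jog '[[[0.2,0,0,0.03,0],[0.2,0,0,0.02,0],[0.2,0,0,0,0]]]'; python3 -m jog '[[[0.2,0,0,0.015,0],[0.2,0,0,0.015,0],[0.2,0,0,0,0]]]'
```

```text
time: 16.52
position: [0.5646, -0.1888, 0.0087]
tool_rot: [0.013, 3.142, 0.0]
ft_force: [-0.9, 0.1, 3.0]
grip_width: 0.253
time: 16.9
position: [0.5647, -0.1888, 0.0087]
tool_rot: [0.014, 3.141, 0.002]
ft_force: [-3.5, 1.6, 9.9]
grip_width: 0.248
```

```bash
python3 -m jog '[[[0.35,0,0,-0.03,0],[0.6,0,0,0,0],[0.6,0,0,0,0],[0.6,0,0,0,0],[0.6,0,0,0,0],[0.6,0,0,-0.4,0],[1,0,0,-0.9,0],[1,0,0,-0.9,0],[1,0,0,-0.9,0],[1,0,0,0,0]]]'; python3 go.py .43 .085 .14 196.3
```

```text
time: 18.15
position: [0.567, -0.1901, 0.1369]
tool_rot: [0.014, 3.134, -0.001]
ft_force: [-0.7, -0.0, -0.7]
grip_width: 0.953
t 18.15 pos [ 0.567  -0.1901  0.1369] yaw 179.5 j7 2.02 grip 82.9mm F [-0.7 -0.  -0.7]
turn -3.36 now-axes [ 3.49  6.85 -0.11] after-turn axes [ 1.36  7.56 -0.09]
```

```bash
python3 -m jog '[[[1,0.5,0.97,0,0],[1,0.5,0.98,0,0],[1,0.5,0.98,0,0],[1,0.5,0.98,0,0],[1,0.5,0.98,0,0],[1,0.5,0.98,0,0],[1,0.5,0.98,0,0],[1,0,0,0,-0.85],[1,0,0,0,-0.85],[1,0,0,0,-0.85]]]'; python3 -m jog '[[[1,0,0,0,-0.83],[1,0,0,0,0]]]';python3 view.py w6.png;python3 obj.py .43 .085 .08 .012;python3 go.py .43 .085 .004 196.3; python3 - <<'E'
from h import *
im,d,P=cloud('top'); 
for x,y in ((.627,-.187),(.5647,-.1888)):
  q=P[(P[...,2]>.055)&(P[...,2]<.09)&(np.hypot(P[...,0]-x,P[...,1]-y)<.03)]
  if len(q): print(len(q),q.mean(0).round(4),q[:,2].max())
E
```

```text
time: 19.4
position: [0.4265, 0.0862, 0.1323]
tool_rot: [0.339, -3.123, -0.0]
ft_force: [0.4, 0.1, -0.4]
grip_width: 0.998
time: 19.65
position: [0.4266, 0.0861, 0.1323]
tool_rot: [0.447, -3.109, -0.0]
ft_force: [-0.1, 0.2, 0.4]
grip_width: 1.001
n 5345 ztop 0.0368
z>0.032 5216 mean [0.4286 0.0848 0.0355] rect [431.4  85.6] [109.6  60.1] 16.9
z>0.017 5329 mean [0.428  0.0847 0.0353] rect [430.8  87.5] [109.7  66.9] 17.1
z>0.012 5345 mean [0.4279 0.0846 0.0352] rect [430.8  87.5] [109.7  67. ] 17.1
t 19.70 pos [0.4267 0.0862 0.1324] yaw -163.7 j7 1.52 grip 87.2mm F [-0.7  0.8  0.3]
turn 0.00 now-axes [-0.07 -0.05  3.21] after-turn axes [-0.07 -0.05  3.21]
83 [ 0.6247 -0.184   0.0654] 0.07339396169155377
74 [ 0.5619 -0.1853  0.0645] 0.0705373955124966
```

```bash
python3 -m jog '[[[1,-0.09,-0.04,0.6,-0.1],[1,0,0,0.8,0],[1,0,0,0.8,0],[1,0,0,0.6,0],[1,0,0,0.38,0],[0.6,0,0,0,0],[0.6,0,0,0,0],[0.55,0,0,0,0],[0.55,0,0,0,0],[0.55,0,0,0,0]]]' 25;  python3 -m jog '[[[0.5,0,0,0,0],[0.5,0,0,0,0],[0.5,0,0,-0.3,0],[0.5,0,0,-0.4,0],[0.5,0,0,-0.8,0.5],[0.5,0,0,-0.5,1],[0.5,0,0,0,1],[0.5,0,0,0,1],[0.5,0,0,0,0.8],[0.5,0,0,0,0]]]';python3 go.py .603 .1445 .09 174.8; python3 view.py w7.png
```

```text
time: 21.0
position: [0.4311, 0.086, 0.0057]
tool_rot: [-0.462, 3.107, 0.001]
ft_force: [-0.4, 0.3, -0.8]
grip_width: 0.575
time: 22.25
position: [0.4312, 0.0858, 0.0861]
tool_rot: [0.125, 3.138, 0.001]
ft_force: [-0.1, 0.3, -0.2]
grip_width: 0.5
t 22.25 pos [0.4312 0.0858 0.0861] yaw 175.4 j7 1.19 grip 43.5mm F [-0.1  0.3 -0.2]
turn 0.13 now-axes [-4.17  1.8  -0.09] after-turn axes [-4.14  1.85 -0.09]
```

View pics/w7.png

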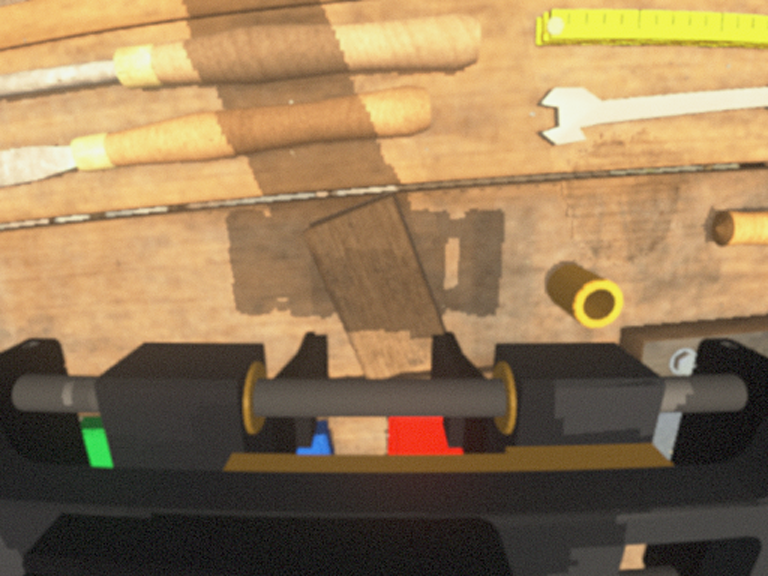

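```bash
python3 obj.py .431 .085 .08 .012; python3 - <<'E'
from h import *
for src in ('w','side','top'):
  P=np.load(src+'.npz')['P']; q=P.reshape(-1,3)
  a=np.radians(16.6); dx,dy=q[:,0]-.431,q[:,1]-.0855
  l=dx*np.cos(a)+dy*np.sin(a); t=-dx*np.sin(a)+dy*np.cos(a)
  m=(np.abs(l)<.06)&(np.abs(t)<.045)
  for lo in np.arange(-.002,.04,.004):
    k=m&(q[:,2]>lo)&(q[:,2]<lo+.004)
    if k.sum()>4: print(src,lo.round(3),k.sum(),'t',(np.percentile(t[k],[1,20,50,80,99])*1e3).round(1),'l',(np.percentile(l[k],[1,50,99])*1e3).round(1))
im=np.load('side.npz')['im']; save(im[180:240,180:280],'crop3.png',6)
E
```

```text
n 7100 ztop 0.0368
z>0.032 6890 mean [0.4269 0.0841 0.0355] rect [431.6  85.5] [110.   60.1] 17.0
z>0.017 7083 mean [0.4263 0.0846 0.0352] rect [430.9  87.8] [110.  65.] 17.0
z>0.012 7100 mean [0.4261 0.0845 0.0351] rect [430.9  87.8] [110.  65.] 17.0
w -0.002 2355 t [-44.7 -40.2  33.   40.3  44.8] l [-59.6 -11.3  58. ]
w 0.002 15 t [-27.2 -17.9  -3.1   9.3  36.7] l [-55.1 -54.6  42.7]
w 0.006 14 t [-26.1 -19.8  -5.6  15.1  29. ] l [-54.5 -54.3 -52.3]
w 0.01 18 t [-21.5  -9.8   4.7  23.2  28.2] l [-54.5 -54.3 -53.9]
w 0.014 13 t [-23.3 -11.5   7.1  18.5  29. ] l [-54.5 -54.3 -48.4]
w 0.018 83 t [-26.   29.9  30.4  31.   32.1] l [-54.5 -19.4  41. ]
w 0.022 75 t [-18.7  28.1  30.5  30.9  31.4] l [-54.4 -17.7  41.5]
w 0.026 18 t [-24.3 -13.    8.2  25.4  28.6] l [-54.5 -54.3 -53.6]
w 0.03 193 t [-30.3 -26.    6.   29.4  29.9] l [-54.4 -30.   50.6]
w 0.034 6709 t [-28.8 -17.4  -0.2  16.7  28.6] l [-52.9  -5.4  52.6]
side -0.002 110 t [-44.8 -40.8 -34.2 -18.8  40. ] l [-59.8 -19.   58. ]
side 0.002 68 t [-45.  -39.6 -32.  -12.2  27.1] l [-58.7 -15.9  54.9]
side 0.006 38 t [-32.8 -31.5 -29
[... 519 characters left out ...]
  52.9]
side 0.038 116 t [-28.2 -19.3  -1.4  13.4  25.7] l [-50.4  -4.9  51.7]
top -0.002 210 t [-44.7 -39.5 -16.1  39.5  44.6] l [-59.3   3.5  59.7]
top 0.002 76 t [-44.2 -39.4 -32.5  37.1  44.2] l [-59.7  -0.6  59. ]
top 0.006 6 t [-36.7 -31.7 -31.5 -31.3  30.1] l [-50.2   2.3  42.7]
top 0.018 7 t [-31.6 -31.1 -30.7 -30.   27.7] l [-32.  -10.   27.6]
top 0.022 15 t [-31.6 -31.2 -30.5 -17.9  31.3] l [-44.3  -7.1  48.6]
top 0.026 5 t [-30.7 -30.2 -12.4  22.5  30.8] l [-11.3  15.1  42.9]
top 0.03 134 t [-29.9 -23.1  -2.3  16.4  30.2] l [-55.6  -3.6  51.8]
top 0.034 442 t [-29.4 -17.7  -0.1  18.   29.1] l [-55.   -3.   52.9]
top 0.038 141 t [-27.9 -16.6   1.7  18.6  27.4] l [-52.9   3.1  50. ]
```

View pics/crop3.png

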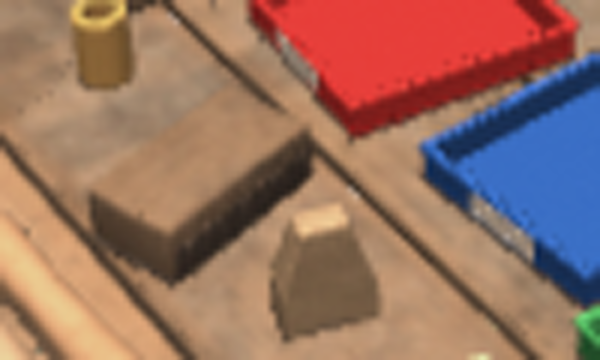

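```bash
python3 - <<'E'
from h import *
D=np.load('w.npz'); P=D['P']; s=get_state(); M=R.from_rotvec(s['tool_rot']).as_matrix()
Q=(P-s['position'])@M
q=Q[200:300,150:360].reshape(-1,3)*1000
for lo in range(-90,6,6):
  k=(q[:,2]>lo)&(q[:,2]<lo+6)&(np.abs(q[:,1])<70)&(np.abs(q[:,0])<30)
  L=q[k&(q[:,1]<0)];Rr=q[k&(q[:,1]>0)]
  if len(L)>2 and len(Rr)>2: print(lo,len(L),len(Rr),'left y',L[:,1].min().round(1),L[:,1].max().round(1),'right y',Rr[:,1].min().round(1),Rr[:,1].max().round(1),'x',L[:,0].min().round(1),L[:,0].max().round(1))
save(D['im'][205:275,180:330],'crop4.png',5)
E
```

```text
-90 270 262 left y -27.0 -21.8 right y 21.2 26.7 x -11.4 3.2
-84 36 35 left y -27.3 -21.7 right y 21.3 26.4 x -11.0 -0.1
-78 125 132 left y -35.0 -21.8 right y 21.3 34.4 x -10.5 11.3
-72 110 117 left y -33.5 -22.9 right y 21.5 32.6 x 7.2 11.5
-66 118 115 left y -32.4 -22.4 right y 21.2 31.4 x 2.2 10.9
-60 101 104 left y -31.2 -22.3 right y 21.1 30.3 x -0.5 10.5
-54 102 101 left y -31.2 -22.2 right y 21.1 30.0 x -4.5 10.6
-48 97 92 left y -31.2 -22.1 right y 21.2 30.2 x -6.2 10.6
-42 83 89 left y -31.3 -22.2 right y 21.1 30.2 x -9.3 10.4
-36 6 4 left y -26.6 -22.4 right y 21.8 25.6 x 0.7 8.4
```

View pics/crop4.png

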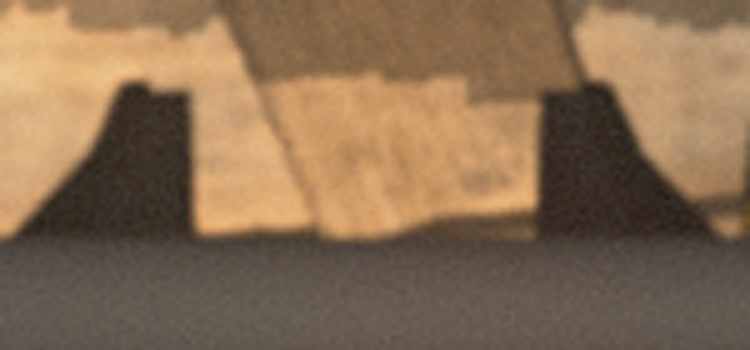

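The fingers end about 36 mm short of the reported TCP, so at TCP z = 0.006 they closed above the sanding block. The block hasn't moved. Retry with the TCP 36 mm lower, watching the force.

```bash
python3 -m jog '[[[1,0,0,0,-0.85],[1,0,0,0,-0.85],[1,0,0,0,-0.85],[1,0,0,0,-0.85],[1,0,0,0,-0.85],[1,0,0,0,0],[1,0,0,0.7,0],[1,0,0,0.5,0],[1,0,0,0.4,0],[1,0,0,0,0]]]' 25; python3 go.py .4312 .0853 -.024 196.8
```

```text
time: 23.55
position: [0.4298, 0.0853, 0.0205]
tool_rot: [0.453, -3.106, 0.002]
ft_force: [-0.7, 0.0, 0.5]
grip_width: 1.001
t 23.55 pos [0.4298 0.0853 0.0205] yaw -163.4 j7 1.62 grip 87.1mm F [-0.7  0.   0.5]
turn -0.04 now-axes [-0.04 -0.01  1.11] after-turn axes [-0.04 -0.01  1.11]
```

```bash
python3 -m jog '[[[1,0,0,0.3,0],[1,0,0,0.2,0],[1,0,0,0,0]]]';python3 -m jog '[[[1,0,0,0.2,0],[1,0,0,0.2,0],[1,0,0,0.17,0],[1,0,0,0,0]]]';python3 go.py .4312 .0853 -.024 196.8; python3 -m jog '[[[0.65,0,0,0,0],[0.6,0,0,0,0],[0.6,0,0,0,0],[0.6,0,0,0,0],[0.6,0,0,0,0],[0.6,0,0,0,0]]]' 25
```

```text
time: 23.92
position: [0.4303, 0.0856, 0.0008]
tool_rot: [0.455, -3.107, 0.001]
ft_force: [0.0, 1.4, -0.2]
grip_width: 1.0
time: 24.42
position: [0.4303, 0.0855, -0.0221]
tool_rot: [0.455, -3.107, 0.001]
ft_force: [0.5, -0.5, -0.6]
grip_width: 0.999
t 24.43 pos [ 0.4303  0.0855 -0.0221] yaw -163.4 j7 1.68 grip 86.9mm F [ 0.5 -0.5 -0.6]
turn -0.03 now-axes [-0.02 -0.01  0.05] after-turn axes [-0.02 -0.01  0.05]
time: 25.18
position: [0.431, 0.0859, -0.0213]
tool_rot: [-0.455, 3.108, 0.0]
ft_force: [-0.3, 0.0, 1.7]
grip_width: 0.69
```

```bash
python3 -m jog '[[[0.5,0,0,0,0],[0.5,0,0,-0.3,0],[0.5,0,0,-0.4,0],[0.5,0,0,-0.8,0.4],[0.5,0,0,-0.8,1],[0.5,0,0,-0.2,1],[0.5,0,0,0,1],[0.5,0,0,0,0.95],[0.5,0,0,0,0]]]';python3 go.py .603 .1445 .075 174.8; python3 -m jog '[[[0.5,-0.83,0.37,0,0],[0.5,-0.83,0.37,0,0],[0.5,-0.83,0.37,0,0],[0.5,-0.83,0.37,0,0],[0.5,-0.83,0.37,0,0],[0.5,0,0,0,0],[0.5,0,0,0,0]]]';python3 go.py .603 .1445 .04 174.8; python3 view.py w8.png
```

```text
time: 26.3
position: [0.4309, 0.0857, 0.079]
tool_rot: [0.138, 3.138, 0.0]
ft_force: [0.8, -0.3, -1.0]
grip_width: 0.696
t 26.30 pos [0.4309 0.0857 0.079 ] yaw 174.9 j7 1.19 grip 60.5mm F [ 0.8 -0.3 -1. ]
turn 0.03 now-axes [-4.16  1.84  0.1 ] after-turn axes [-4.15  1.85  0.1 ]
time: 27.18
position: [0.6019, 0.1441, 0.0782]
tool_rot: [-0.139, -3.137, 0.001]
ft_force: [0.5, -0.6, -0.1]
grip_width: 0.693
t 27.18 pos [0.6019 0.1441 0.0782] yaw 174.9 j7 1.38 grip 60.3mm F [ 0.5 -0.6 -0.1]
turn 0.03 now-axes [-0.03  0.01  0.96] after-turn axes [-0.03  0.01  0.96]
```

View pics/w8.png

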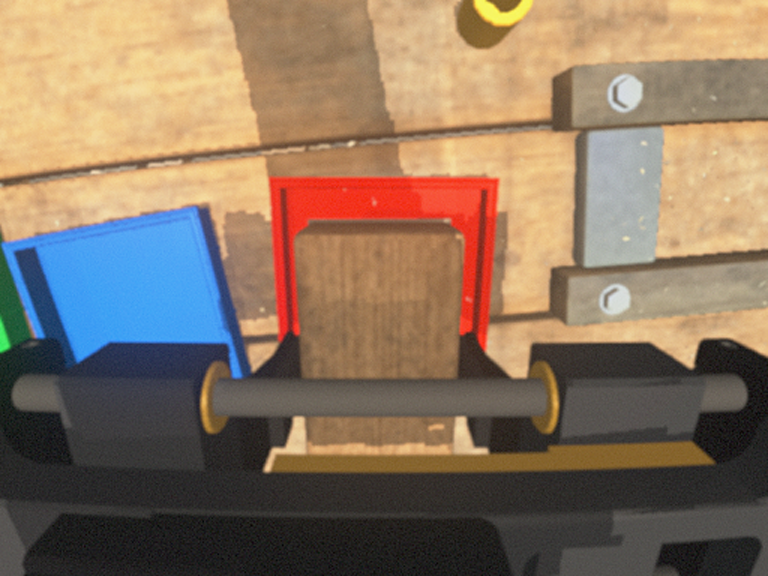

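```bash
python3 - <<'E'
from h import *
D=np.load('w.npz');P=D['P'].reshape(-1,3);im=D['im'].reshape(-1,3).astype(int)
red=(im[:,0]>110)&(im[:,1]<60)&(im[:,2]<60)
p=P[red&(P[:,2]>.02)&(P[:,2]<.03)]
a=np.radians(-5.2); e=np.array([np.cos(a),np.sin(a)]);f=np.array([-e[1],e[0]])
o=np.array([.603,.1445]); x=(p[:,:2]-o)@e; y=(p[:,:2]-o)@f
print('near rim x',np.percentile(x,[1,5]).round(4)); 
for nm,k in (('L',(y>.055)&(x>-.06)),('R',(y<-.055)&(x>-.06))): print(nm,k.sum(),np.percentile(y[k],[2,98]).round(4),np.polyfit(x[k],y[k],1).round(4))
k=x<-.066; print('near',np.polyfit(y[k],x[k],1).round(4))
b=P[(P[:,2]>.105)&(P[:,2]<.15)&(np.hypot(P[:,0]-.60,P[:,1]-.145)<.08)&(im[:,0]>60)&(~red)]
x=(b[:,:2]-o)@e; y=(b[:,:2]-o)@f; print('blk',len(b),np.percentile(b[:,2],[1,50,99]),'x',np.percentile(x,[.5,99.5]),'y',np.percentile(y,[.5,99.5]))
print(np.linalg.lstsq(np.c_[b[:,:2],np.ones(len(b))],b[:,2],rcond=None)[0])
t=b[b[:,2]>np.median(b[:,2])-.004]; r=cv2.minAreaRect((t[:,:2]*1000).astype(np.float32)); print(r)
E
```

```text
near rim x [-0.0715 -0.0709]
L 531 [0.0634 0.0682] [0.0017 0.0656]
R 514 [-0.0655 -0.0603] [-0.009 -0.063]
near [-0.0043 -0.0692]
blk 14221 [0.11233126 0.13492823 0.13933471] x [-0.05543476  0.03342935] y [-0.03198141  0.03671645]
[ 0.03405956 -0.00339326  0.11489041]
((592.656005859375, 144.6497802734375), (83.71569061279297, 90.25961303710938), 85.14352416992188)
```

```bash
python3 -m jog '[[[0.5,-0.02,0.03,0.5,0.02],[0.5,0,0,0.6,0],[0.5,0,0,0.5,0],[0.5,0,0,0.4,0],[0.5,0,0,0.2,0],[0.5,0,0,0.05,0],[0.5,0,0,0,0],[0.5,0,0,0,0]]]';python3 go.py .6038 .1454 -.017 174.8
```

```text
time: 28.22
position: [0.6043, 0.1461, -0.0107]
tool_rot: [0.142, 3.137, 0.001]
ft_force: [-0.3, -0.1, -1.6]
grip_width: 0.694
t 28.23 pos [ 0.6043  0.1461 -0.0107] yaw 174.8 j7 1.43 grip 60.4mm F [-0.3 -0.1 -1.6]
turn 0.00 now-axes [ 0.01 -0.02  0.16] after-turn axes [ 0.01 -0.02  0.16]
```

```bash
python3 -m jog '[[[0.5,0,0,0.08,0],[0.5,0,0,0.05,0],[0.5,0,0,0,0]]]'; python3 -m jog '[[[0.5,0,0,0.025,0],[0.5,0,0,0.025,0],[0.5,0,0,0,0]]]'
```

```text
time: 28.6
position: [0.6035, 0.1459, -0.0168]
tool_rot: [-0.142, -3.138, 0.0]
ft_force: [0.9, -0.1, -0.4]
grip_width: 0.696
time: 28.98
position: [0.6037, 0.1459, -0.0172]
tool_rot: [-0.142, -3.138, -0.001]
ft_force: [-4.6, -1.3, 8.6]
grip_width: 0.693
```

```bash
python3 -m jog '[[[0.8,0,0,-0.04,0],[0.85,0,0,0,0],[0.85,0,0,0,0],[0.85,0,0,-0.3,0],[0.85,0,0,-0.7,0],[0.85,0,0,-0.9,0],[0.85,0,0,-0.8,1],[0.85,0,0,0,1],[0.85,0,0,0,1],[0.85,0,0,0,1]]]'; python3 go.py .424 -.271 .09 150; python3 view.py w9.png; python3 obj.py .604 .1458 .06 .032
```

```text
time: 30.22
position: [0.6039, 0.1459, 0.0919]
tool_rot: [0.689, 3.064, 0.001]
ft_force: [-0.4, -0.2, -0.7]
grip_width: 0.851
t 30.23 pos [0.6039 0.1459 0.0919] yaw 154.6 j7 1.05 grip 74.0mm F [-0.4 -0.2 -0.7]
turn 0.93 now-axes [ -0.4  -11.35   0.04] after-turn axes [ -1.32 -11.28   0.04]
n 7014 ztop 0.0408
z>0.036 6997 mean [0.6009 0.1462 0.0395] rect [604.2 145.2] [ 60.1 109.9] 85.1
z>0.021 7014 mean [0.6008 0.1462 0.0395] rect [604.2 145.2] [ 60.3 109.9] 85.1
z>0.032 7014 mean [0.6008 0.1462 0.0395] rect [604.2 145.2] [ 60.3 109.9] 85.1
```

```bash
python3 -m jog '[[[0.75,-0.04,-1,0,0],[0.75,-0.04,-1,0,0],[0.75,-0.04,-1,0,0],[0.75,-0.04,-1,0,0],[0.75,-0.04,-1,0,0],[0.75,-0.04,-1,0,0],[0.75,-0.04,-1,0,0],[0.75,-0.04,-1,0,0],[0.75,-0.04,-1,0,0],[0.75,-0.04,-1,0,0]]]'; python3 -m jog '[[[0.75,0,-1,0,0.9],[0.75,0,-0.35,0,0],[0.75,0,0,0,0],[0.75,0,0,0,0]]]'; python3 view.py w10.png; python3 obj.py .424 -.271 .035 .012;  python3 go.py .424 -.271 -.030 150
```

```text
time: 31.52
position: [0.4475, -0.2242, 0.0916]
tool_rot: [0.683, 3.065, 0.001]
ft_force: [1.0, -0.3, -0.1]
grip_width: 0.752
time: 32.02
position: [0.4249, -0.2695, 0.0909]
tool_rot: [0.8, 3.038, 0.001]
ft_force: [0.0, -0.2, -0.6]
grip_width: 0.751
n 1218 ztop 0.0268
z>0.022 1053 mean [ 0.4221 -0.2717  0.0254] rect [ 422.9 -272. ] [45.2 44.8] 11.9
z>0.007 1218 mean [ 0.4219 -0.2715  0.0243] rect [ 422.6 -272. ] [45.8 44.9] 11.9
z>0.012 1218 mean [ 0.4219 -0.2715  0.0243] rect [ 422.6 -272. ] [45.8 44.9] 11.9
t 32.08 pos [ 0.4249 -0.2696  0.0909] yaw 150.5 j7 1.67 grip 65.4mm F [-0.  0. -0.]
turn 0.10 now-axes [ 0.   -0.05  3.02] after-turn axes [ 0.   -0.05  3.02]
```

View pics/w10.png

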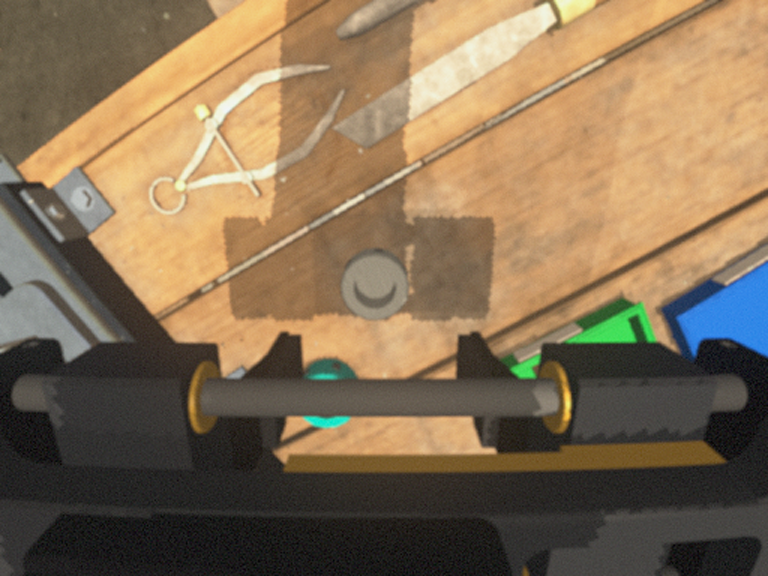

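```bash
python3 - <<'E'
from h import *
P=np.load('top.npz')['P'].reshape(-1,3)
a=np.radians(60.5); u=np.array([np.cos(a),np.sin(a)]);v=np.array([-u[1],u[0]])
d=P[:,:2]-[.4227,-.272]; A=d@u;B=d@v
for s in (-.09,-.10,-.11,-.12,-.13,-.14,-.16):
  k=(A<s+.01)&(A>s)&(np.abs(B)<.06); print(s,np.nanmax(P[k,2]).round(3) if k.any() else None)
E
python3 go.py .4227 -.272 -.028 150.5
```

```text
-0.09 0.006
-0.1 0.007
-0.11 0.007
-0.12 0.008
-0.13 0.006
-0.14 0.036
-0.16 0.042
t 32.08 pos [ 0.4249 -0.2696  0.0909] yaw 150.5 j7 1.67 grip 65.4mm F [-0.  0. -0.]
turn -0.00 now-axes [ 0.02 -0.08  2.97] after-turn axes [ 0.02 -0.08  2.97]
```

Clear of the vise, so down to the nut.

```bash
python3 -m jog '[[[0.75,0.02,-0.08,0.6,0],[0.75,0,0,0.8,0],[0.75,0,0,0.7,0],[0.75,0,0,0.4,0],[0.75,0,0,0.3,0],[0.75,0,0,0.13,0],[0.75,0,0,0,0]]]' 35; python3 go.py .4227 -.272 -.028; python3 -m jog '[[[0.55,0,0,0,0],[0.45,0,0,0,0],[0.4,0,0,0,0],[0.4,0,0,0,0],[0.4,0,0,0,0],[0.4,0,0,0,0]]]'; python3 go.py .4227 -.272 -.028
```

```text
time: 32.95
position: [0.4219, -0.2737, -0.026]
tool_rot: [0.805, 3.036, 0.0]
ft_force: [-0.5, -0.8, 0.6]
grip_width: 0.751
t 32.95 pos [ 0.4219 -0.2737 -0.026 ] yaw 150.3 j7 1.87 grip 65.4mm F [-0.5 -0.8  0.6]
turn 0.00 now-axes [0.   0.05 0.05] after-turn axes [0.   0.05 0.05]
time: 33.7
position: [0.4222, -0.2734, -0.0259]
tool_rot: [0.804, 3.036, 0.001]
ft_force: [0.4, 2.3, 5.2]
grip_width: 0.522
t 33.70 pos [ 0.4222 -0.2734 -0.0259] yaw 150.3 j7 1.87 grip 45.4mm F [0.4 2.3 5.2]
turn 0.00 now-axes [0.01 0.04 0.05] after-turn axes [0.01 0.04 0.05]
```

```bash
python3 -m jog '[[[0.4,0,0,-0.3,0],[0.4,0,0,-0.4,0],[0.4,0,0,-0.8,0],[0.4,0,0,-0.8,-1],[0.4,0,0,-0.5,-1],[0.4,0,0,0,-1],[0.4,0,0,0,-1],[0.4,0,0,0,-1],[0.4,0,0,0,-1],[0.4,0,0,0,0]]]'; python3 go.py .6455 -.0255 .06 182
```

```text
time: 34.95
position: [0.4215, -0.274, 0.0864]
tool_rot: [-0.006, 3.141, -0.0]
ft_force: [-0.7, 0.2, -1.5]
grip_width: 0.516
t 34.95 pos [ 0.4215 -0.274   0.0864] yaw -179.8 j7 2.20 grip 44.9mm F [-0.7  0.2 -1.5]
turn -0.36 now-axes [-5.62  6.19  0.66] after-turn axes [-5.81  6.01  0.66]
```

```bash
python3 -m jog '[[[0.4,-0.8,0.88,0,0],[0.4,-0.8,0.89,0,0],[0.4,-0.8,0.89,0,0],[0.4,-0.8,0.89,0,0],[0.4,-0.8,0.88,0,0],[0.4,-0.8,0.88,0,0],[0.4,-0.8,0.88,0,0],[0.4,0,0,0.4,0],[0.4,0,0,0,0],[0.4,0,0,0,0]]]'; python3 go.py .6455 -.0255 -.02 182; python3 view.py w11.png; python3 - <<'E'
from h import *
D=np.load('w.npz');P=D['P'].reshape(-1,3);im=D['im'].reshape(-1,3).astype(int)
bl=(im[:,2]>110)&(im[:,0]<80); 
p=P[bl&(P[:,2]>.02)&(P[:,2]<.03)]
a=np.radians(2.5); e=np.array([np.cos(a),np.sin(a)]);f=np.array([-e[1],e[0]]); o=np.array([.6125,-.027]); x=(p[:,:2]-o)@e; y=(p[:,:2]-o)@f
k=(x<-.066)&(np.abs(y)<.05); print('near',k.sum(),np.percentile(x[k],[2]).round(4),np.polyfit(y[k],x[k],1).round(4))
for k in ((y>.055)&(x>-.06),(y<-.055)&(x>-.06)): print(k.sum(),np.percentile(y[k],[2,98]).round(4),np.polyfit(x[k],y[k],1).round(4))
E
```

```text
time: 36.2
position: [0.6437, -0.0267, 0.0702]
tool_rot: [0.004, -3.141, 0.001]
ft_force: [-0.3, -0.8, -2.1]
grip_width: 0.52
t 36.20 pos [ 0.6437 -0.0267  0.0702] yaw -179.9 j7 1.82 grip 45.2mm F [-0.3 -0.8 -2.1]
turn -0.37 now-axes [-0.05  0.03  2.26] after-turn axes [-0.05  0.03  2.26]
near 579 [-0.0705] [-0.011 -0.068]
692 [0.0577 0.0692] [0.0096 0.0653]
746 [-0.0691 -0.0599] [ 0.0438 -0.0637]
```

View pics/w11.png

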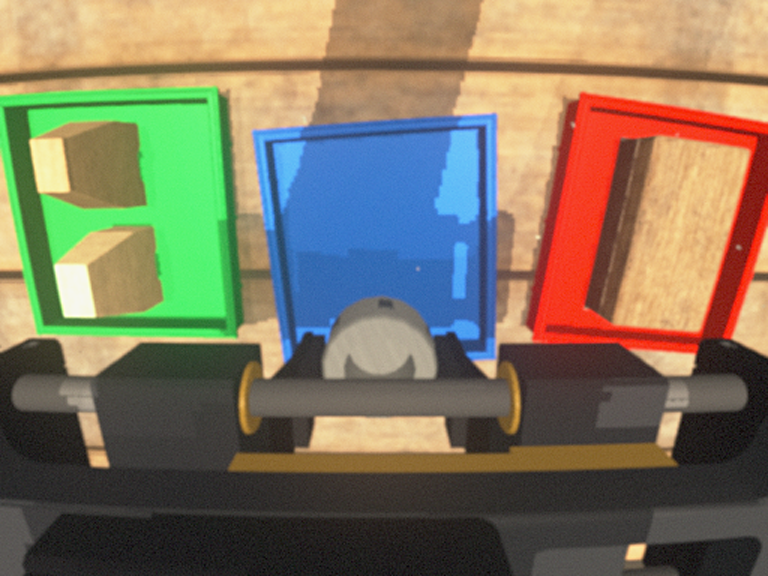

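```bash
python3 -m jog '[[[0.4,-0.05,0.03,0.6,0],[0.4,0,0,0.6,0],[0.4,0,0,0.5,0],[0.4,0,0,0.3,0],[0.4,0,0,0.15,0],[0.4,0,0,0,0],[0.4,0,0,0,0]]]';python3 go.py .6455 -.0255 -.022 182
```

```text
time: 37.12
position: [0.647, -0.0236, -0.0155]
tool_rot: [-0.008, 3.14, 0.0]
ft_force: [0.6, 0.2, -0.8]
grip_width: 0.519
t 37.12 pos [ 0.647  -0.0236 -0.0155] yaw -179.7 j7 1.87 grip 45.1mm F [ 0.6  0.2 -0.8]
turn -0.34 now-axes [ 0.04 -0.05  0.16] after-turn axes [ 0.04 -0.05  0.16]
```

```bash
python3 -m jog '[[[0.4,0,0,0.08,0],[0.4,0,0,0.05,0],[0.4,0,0,0,0]]]'; python3 -m jog '[[[0.4,0,0,0.025,0],[0.4,0,0,0.02,0],[0.4,0,0,0,0]]]'
```

```text
time: 37.5
position: [0.6462, -0.0235, -0.0216]
tool_rot: [0.009, -3.141, -0.0]
ft_force: [-1.2, 0.8, -2.1]
grip_width: 0.522
time: 37.88
position: [0.6464, -0.0235, -0.0218]
tool_rot: [0.008, -3.142, -0.002]
ft_force: [-4.8, 0.6, 7.5]
grip_width: 0.516
```

```bash
python3 -m jog '[[[0.6,0,0,-0.03,0],[0.75,0,0,0,0],[0.75,0,0,0,0],[0.75,0,0,-0.3,0],[0.75,0,0,-0.8,0],[0.75,0,0,-0.9,0],[0.75,0,0,-0.9,0],[0.75,0,0,0,0]]]'; python3 go.py .443 .2195 .1; python3 view.py w12.png; python3 obj.py .6464 -.0235 .035 .012
```

```text
time: 38.88
position: [0.649, -0.0242, 0.0983]
tool_rot: [-0.008, 3.135, 0.001]
ft_force: [-0.4, -0.7, 0.1]
grip_width: 0.753
t 38.88 pos [ 0.649  -0.0242  0.0983] yaw -179.7 j7 1.81 grip 65.5mm F [-0.4 -0.7  0.1]
turn 0.00 now-axes [ 5.12  6.12 -0.08] after-turn axes [ 5.12  6.12 -0.08]
n 1245 ztop 0.0308
z>0.026 1031 mean [ 0.6454 -0.0242  0.0294] rect [646.2 -24.4] [44.8 44.3] 1.5
z>0.011 1245 mean [ 0.645  -0.0242  0.0277] rect [645.8 -24.4] [45.7 44.3] 1.5
z>0.012 1245 mean [ 0.645  -0.0242  0.0277] rect [645.8 -24.4] [45.7 44.3] 1.5
```

```bash
python3 -m jog '[[[0.75,0.73,0.87,0,0],[0.75,0.73,0.87,0,0],[0.75,0.73,0.87,0,0],[0.75,0.73,0.88,0,0],[0.75,0.73,0.88,0,0],[0.75,0.73,0.88,0,0],[0.75,0.73,0.88,0,0],[0.7,0,0,0,0],[0.7,0,0,0,0]]]'; python3 view.py w13.png; python3 obj.py .443 .2195 .03 .02; python3 go.py .443 .2195 -.026
```

```text
time: 40.05
position: [0.4405, 0.2197, 0.0935]
tool_rot: [0.008, -3.141, 0.002]
ft_force: [-0.6, 0.3, 0.1]
grip_width: 0.702
n 829 ztop 0.0456
z>0.041 539 mean [0.4443 0.2195 0.0444] rect [444.8 219.5] [30.7 31.1] 46.9
z>0.026 758 mean [0.4439 0.2195 0.0411] rect [444.7 219.5] [30.8 31.2] 46.9
z>0.020 829 mean [0.4438 0.2195 0.0396] rect [444.7 219.5] [30.8 31.2] 46.9
t 40.10 pos [0.441  0.2192 0.0936] yaw -179.8 j7 1.10 grip 61.3mm F [-0.2 -0.4  0.4]
turn 0.00 now-axes [-0.05  0.01  2.99] after-turn axes [-0.05  0.01  2.99]
```

View pics/w13.png

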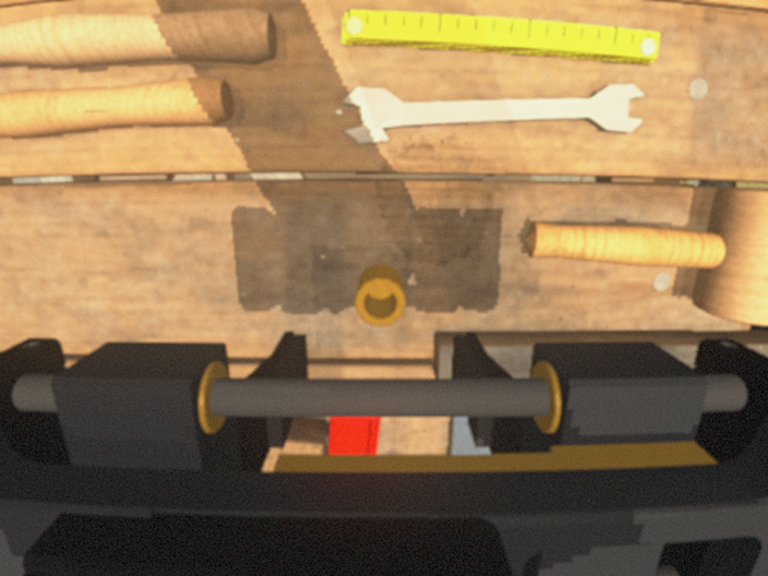

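```bash
python3 -m jog '[[[0.6,-0.09,0.01,0.6,0],[0.6,0,0,0.7,0],[0.6,0,0,0.6,0],[0.6,0,0,0.4,0],[0.6,0,0,0.3,0],[0.6,0,0,0.25,0],[0.6,0,0,0,0]]]' 35; python3 -m jog '[[[0.4,0,0,0,0],[0.3,0,0,0,0],[0.25,0,0,0,0],[0.25,0,0,0,0],[0.25,0,0,0,0]]]'; python3 go.py .4447 .2195 -.026
```

```text
time: 40.98
position: [0.444, 0.2206, -0.0204]
tool_rot: [0.008, -3.141, 0.001]
ft_force: [-0.1, -0.4, -0.4]
grip_width: 0.599
time: 41.6
position: [0.4445, 0.2211, -0.0196]
tool_rot: [-0.009, 3.141, 0.001]
ft_force: [-0.7, -0.8, 4.8]
grip_width: 0.359
t 41.60 pos [ 0.4445  0.2211 -0.0196] yaw -179.7 j7 1.22 grip 31.2mm F [-0.7 -0.8  4.8]
turn 0.00 now-axes [-0.   -0.04  0.16] after-turn axes [-0.   -0.04  0.16]
```

```bash
python3 -m jog '[[[0.25,0,0,-0.3,0],[0.25,0,0,-0.4,0],[0.25,0,0,-0.8,0],[0.25,0,0,-0.8,0],[0.25,0,0,-0.3,0],[0.25,0,0,0,0]]]'; python3 go.py .581 -.0275 .085; python3 -m jog '[[[0.25,-0.49,-0.88,0,0],[0.25,-0.49,-0.88,0,0],[0.25,-0.49,-0.89,0,0],[0.25,-0.49,-0.89,0,0],[0.25,-0.49,-0.89,0,0],[0.25,-0.49,-0.89,0,0],[0.25,-0.49,-0.88,0,0],[0.25,0,0,0,0],[0.25,0,0,0.4,0],[0.25,0,0,0,0]]]'; python3 go.py .581 -.0275 -.0155
```

```text
time: 42.35
position: [0.4445, 0.2214, 0.0847]
tool_rot: [-0.009, 3.14, 0.003]
ft_force: [0.6, -0.4, -3.2]
grip_width: 0.362
t 42.35 pos [0.4445 0.2214 0.0847] yaw -179.7 j7 1.11 grip 31.5mm F [ 0.6 -0.4 -3.2]
turn 0.00 now-axes [-3.38 -6.24 -0.01] after-turn axes [-3.38 -6.24 -0.01]
time: 43.6
position: [0.5803, -0.0244, 0.0653]
tool_rot: [0.012, -3.137, -0.001]
ft_force: [-0.3, -0.7, -1.5]
grip_width: 0.358
t 43.60 pos [ 0.5803 -0.0244  0.0653] yaw -179.6 j7 1.81 grip 31.1mm F [-0.3 -0.7 -1.5]
turn 0.00 now-axes [-0.03 -0.08  2.02] after-turn axes [-0.03 -0.08  2.02]
```

```bash
python3 -m jog '[[[0.25,0,-0.05,0.6,0],[0.25,0,0,0.5,0],[0.25,0,0,0.4,0],[0.25,0,0,0.3,0],[0.25,0,0,0.08,0],[0.25,0,0,0,0],[0.25,0,0,0,0]]]'; python3 -m jog '[[[0.25,0,0,0.06,0],[0.25,0,0,0,0]]]'; python3 go.py .581 -.0275 -.0155
```

```text
time: 44.48
position: [0.5834, -0.0284, -0.0066]
tool_rot: [-0.008, 3.14, 0.0]
ft_force: [0.7, 0.1, -0.9]
grip_width: 0.363
time: 44.72
position: [0.5827, -0.0282, -0.0096]
tool_rot: [-0.009, 3.142, 0.0]
ft_force: [-0.5, 0.7, -1.6]
grip_width: 0.359
t 44.73 pos [ 0.5827 -0.0282 -0.0096] yaw -179.7 j7 1.88 grip 31.2mm F [-0.5  0.7 -1.6]
turn 0.00 now-axes [0.04 0.02 0.15] after-turn axes [0.04 0.02 0.15]
```

```bash
python3 -m jog '[[[0.25,0,0,0.08,0],[0.25,0,0,0.04,0],[0.25,0,0,0,0]]]'; python3 -m jog '[[[0.25,0,0,0.025,0],[0.25,0,0,0.025,0],[0.25,0,0,0,0]]]'
```

```text
time: 45.1
position: [0.5825, -0.0283, -0.0147]
tool_rot: [0.008, -3.141, 0.0]
ft_force: [0.0, 0.9, -2.1]
grip_width: 0.361
time: 45.48
position: [0.5829, -0.0283, -0.0155]
tool_rot: [-0.008, 3.142, 0.001]
ft_force: [-2.2, 0.1, 5.0]
grip_width: 0.359
```

Contact. Release, lift and back off towards the robot for the last check.

```bash
python3 -m jog '[[[0.5,0,0,-0.02,0],[0.6,0,0,0,0],[0.6,0,0,0,0],[0.6,0,0,0,0],[0.6,0,0,-0.3,0],[0.6,0,0,-0.8,0],[0.6,0,0,-0.9,0],[0.6,0,0,-0.9,0],[0.6,0,0,-0.9,0],[0.6,0.5,0,-0.9,0]]]'; python3 -m jog '[[[0.6,0.8,0,-0.5,0],[0.6,0.8,0,0,0],[0.6,0.8,0,0,0],[0.6,0,0,0,0],[0.6,0,0,0,0]]]'; python3 - <<'E'
from h import *
s=get_state(); print(s['time'],s['position'])
im,d,P=cloud('wrist'); np.savez('w.npz',im=im,d=d,P=P); im2,_,P2=cloud('side'); im3,_,P3=cloud('top')
save(im2[140:290,200:420],'fin.png',3.4)
for n,x,y,h in (('pale',.627,-.187,.067),('dark',.5647,-.1888,.066),('sand',.6042,.1452,.04),('nut',.646,-.0244,.03),('bush',.583,-.028,.049),('turq',.4793,-.3435,.026)):
  for nm,Q in (('wrist',P),('side',P2),('top',P3)):
    r=.06 if n=='sand' else .03
    q=Q[(Q[...,2]>h-.008)&(Q[...,2]<h+.01)&(np.hypot(Q[...,0]-x,Q[...,1]-y)<r)]
    if len(q)>8:
      z=np.median(q[:,2]); rr=cv2.minAreaRect((q[:,:2]*1000).astype(np.float32)); print(n,nm,len(q),z.round(4),np.round(rr[0],1),np.round(rr[1],1),round(rr[2],1))
E
```

```text
time: 46.72
position: [0.5634, -0.0286, 0.1744]
tool_rot: [-0.008, 3.14, -0.001]
ft_force: [-0.1, -0.2, 0.1]
grip_width: 0.593
time: 47.35
position: [0.4675, -0.029, 0.193]
tool_rot: [-0.008, 3.14, 0.002]
ft_force: [0.0, -0.5, -0.0]
grip_width: 0.603
47.35 [ 0.46745173 -0.02898065  0.19301131]
pale side 75 0.0674 [ 626.6 -187.1] [21.2 32.2] 86.3
pale top 73 0.0675 [ 626.  -184.4] [31.1 19. ] 1.9
dark side 75 0.0656 [ 562.  -190.1] [20.5 30.5] 88.0
dark top 65 0.0658 [ 562.7 -186.1] [30.6 18.1] 0.5
sand side 366 0.0408 [602.6 143.1] [ 62.7 111.4] 84.4
sand top 691 0.0401 [602.6 145. ] [ 60.5 110.3] 85.2
nut wrist 421 0.0294 [647.4 -23.7] [40.7 44.2] 1.1
nut side 104 0.0299 [644.3 -25.5] [45.4 42.4] 69.4
nut top 113 0.0301 [644.7 -24.5] [44.5 40.3] 2.5
bush wrist 112 0.0479 [572.7 -28.9] [10.3 29.2] 1.9
bush side 64 0.0486 [582.  -31.3] [31. 28.] 53.2
bush top 50 0.049 [582.  -29.9] [27.4 30.4] 1.5
turq wrist 629 0.0249 [ 479.2 -343. ] [44.6 44.6] 64.9
turq side 75 0.0266 [ 485.4 -333.4] [18.3 40.2] 52.3
turq top 120 0.0258 [ 479.3 -343.2] [40.4 46.6] 1.6
```

View pics/fin.png

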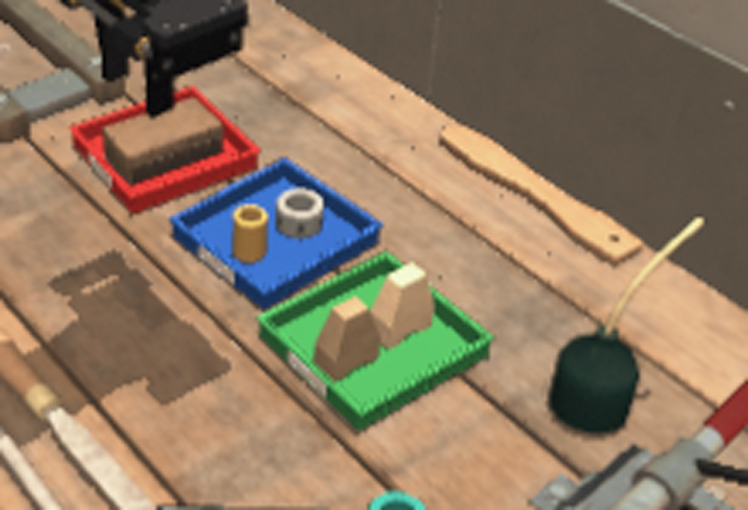

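The final side crop shows all five objects upright and clear of the walls and each other: sanding block (163,135), bush (250,232), nut (300,212), dark block (348,338) and pale block (405,303). Top heights match each object's height plus the 4 mm floor. I'm handing in.

```bash
python3 -c "
from bench import job; print(job.close_job())"
```

```text
the job is handed in; nothing more can be done
None
```

All five pieces are sorted, and I handed the job in at about 47.5 s of the 136 s allowed. They went in the order you listed: pale block then dark block into green, sanding block into red, nut then bush into blue.

**Placing:** Each piece was lowered until the wrist force showed contact (5–10 N) and then released. In the last top and side measurements every top sits at its own height plus the 4 mm tray floor, to within about 1 mm. Nothing touches a wall or another piece; the tightest gap to a wall is about 9 mm by my figures.

**Left alone:** The turquoise nut was measured and has not moved. The mallet and oil can were never approached; I saw them standing in the pictures but did not re-measure them.

**What disagreed with the description:**
- **Block shape:** the two tapered blocks also get thinner across the gripped side, from about 27 mm up to a height of about 28 mm down to about 18 mm at the top. I ended up gripping them on that tapered part at about 22 mm, and they held.
- **Finger length:** by the wrist depth picture the fingers end about 36 mm short of the stated tool point. The first grip on the sanding block therefore closed above it without moving it. Going 36 mm lower worked, and I used that for the nut and bush as well.

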